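# Load the tea-cake bundle press and switch it on

### The arm

A 6-joint arm with a two-finger parallel gripper is mounted at the origin on the work surface. World frame = base frame: x ahead of the robot, y to its left, z up, the work surface at z = 0. Lengths are in mm, angles in rad, forces in N, time in s.
With the tool pointing down it reaches from about 275 to 1000 mm from the base axis. Payload 8.4 kg.
Tool frame: the origin (TCP) lies midway between the tips of the shut fingers; the grasp point (between the pads) lies 19 mm behind it; z points along the fingers, y is the line along which they close (so a half turn about z gives the same grasp; the last joint's range is limited). The gripper opens to 85 mm and grips with 20 to 120 N. Pads are 22 mm wide; open, the fingers measure 114 mm over their backs; the gripper's body (76 mm by 85 mm) begins 54 mm behind the grasp point. The pads swing forward as they close: fully open they stand 13 mm farther back than shut.
Start: joints at [-0.002, 0.353, 1.633, -0, 1.155, -0.002], TCP at [625.002, -0, 231.281] pointing down, gripper open.
Joint ranges: [-2.63, 2.63], [-0.92, 2.1], [0.06, 2.66], [-1.3, 4.44], [0, 2.69], [-3.02, 3.02]. Speed limits (rad/s): [2.22, 2.22, 2.79, 3.14, 3.14, 3.14].

### API

Orientations are given as [roll, pitch, yaw] about the fixed x, y, z axes, in that order (R = Rz(yaw) Ry(pitch) Rx(roll)).
In Python, from rig import r gives the robot as it stands.
- The arm moves only by the shell command python3 -m inch 'ROWS' [OPENING] [FORCE]. ROWS is JSON, a list that holds one entry, the list of rows, each a list of 6 numbers: the shift along the tool's x, y, z scaled (see below), then the turn, a rotation vector about the tool's x, y, z scaled (see below). In form: [[[tx, ty, tz, wx, wy, wz], ...]]. A call has 1 to 8 rows; each row is the pose to reach, as a shift and turn from the pose commanded when the call began, along the tool's axes at that moment, turning the shorter way round; what a row does not reach only later rows make up. The controller multiplies each number of a shift by 20 cm and each number of a turn by pi rad. A row lasts 1/12 s, in which the tool goes at most 41.7 mm and 7.16 degrees, less where a joint would pass 70% of its speed; a pose out of reach is approached as far as the arm can. A call with a number of a shift or a turn outside -1 to 1 is refused whole. A call with a gripper value outside its range is refused whole. OPENING is the gripper's target within -1 to 1 (fully open at 1, half-way at 0, shut at -1), set as the call begins (- or left out, the last holds). The fingers move at their own pace and stop on an object; FORCE is the grip in N (left out, the last holds). Time passes only in rows, so rows that repeat a pose let the fingers close. It gives the time, the measured TCP pose, the force, the opening and the grip force at its end, in the units of the state.
- r.sense(): the state, without advancing time (a new reading comes with each control period).
- r.grab_frame(name): name is "scene" or "side" or "wrist"; returns the picture (400x640x3 uint8, red, green, blue); there is no depth.
- r.camera_info(name): a dict with "K" (3x3 intrinsics, pixels), "rvec" (rotation vector, rad) and "tvec" (3), from world to camera coordinates, as OpenCV has them; the wrist camera has in their place "mount" (4x4, takes a point from camera to tool coordinates, whose origin is the TCP and whose axes are the flange's). Camera axes: x right, y down, z forward; pixel columns grow to the right and rows downward; lengths in mm; the calibration is good to about 2 mm. The wrist camera is an equidistant fisheye: a pixel r from the principal point sees the ray r / f radians off the axis. A picture is of the moment at which its call begins: read the wrist's pose just before it. camera_info takes no time and is no camera call.
- r.sign_off(): hands the job in; it is judged then, once.
The state is a dict: "clock": time; "qpos": joint angles; "qvel": joint speeds; "joint_efforts": joint torques, N m; "eef_pos": TCP position; "tcp_rot": TCP orientation; "contact_force": force on the tool from outside, world axes, zero at the start; "wrist_torque": the same for the moment, N m; "opening": opening from 0.0 (shut) to 1.0 (fully open); "grasp_force": force on a finger pad.
Only numpy, scipy, OpenCV 4.12 (cv2) and the standard library are available. Lean on these libraries where they do the work, as an engineer would, in place of code of your own. Each camera call takes 0.05 s, during which the arm holds its last target. There are 200 camera calls.

### The job

Make up a bundle in the swing-arm press: swing the press arm right out to the left, well clear of the nest, set the bamboo disc flat on the nest's anvil between the guide posts, stack all the green tea cakes squarely on it (two or three; leave the grey-white ones where they are), and put the aluminium follower plate on top, knob up. Then swing the arm all the way back over the stack, and only after that push the red key from the key stand fully home into the key switch, turn it clockwise to its stop and leave it there. Leave the grey key and everything else on the table undisturbed.

Things in the scene. Friction and masses are not known exactly. Their poses are not given: they have to be found in the camera images.
- nest (a point): Press nest: centre of the top of the round steel anvil (48 mm wide), 30 mm above the table, 10 mm proud of the base plate. Four 10 mm guide posts with domed tops stand at +-27 mm in this frame's x and y, 54 mm taller than this point; a 62 mm disc has 2 mm play between them. Fingers pass between the posts along this frame's x or y (44 mm gaps). z up, x points to the press's pillar.
- press_arm (a joint): Swing of the blue-green press's arm about its pillar, rad: 0 = ram fully over the nest (stop), growing as it swings clear to the robot's left (clockwise from above), stop at 1.4; starts at 0 to 0.2. Stiff hinge, stays where it is left; 2 to 4 N at the handle moves it; follow the arc.
- ram_pad (a point): Centre of the underside of the arm's round ram pad (56 mm wide), the arm's lowest part, 140 mm above the table, 150 mm from the pillar's axis; it clears the full stack. The ram's aluminium cylinder (50 mm wide) above it rises to 224 mm.
- swing_handle (a point): Centre of the black upright round grip on the nose of the press's arm: 22 mm thick, 55 mm tall (180 to 235 mm above the table), this point half-way up, 205 mm from the pillar's axis. Take it from above. x points to the pillar.
- pillar_axis (a point): A point on the axis of the press's pillar, which is the hinge of the arm; 160 mm above the table, 150 mm from the nest along the nest's x. The press's base plate is 20 mm high and spans -70 to 200 mm in x and +-65 mm in y of the nest's frame; the pillar is 44 mm thick.
- disc_mid (a point): Centre of the plain bamboo bottom disc, 62 mm in diameter, 10 mm thick (this point is half-way up). Lies on the dark mat at the start.
- cake1_mid (a point): Centre (half-way up) of a small green-wrapped tea cake with a round paper tag: a disc 62 mm in diameter, 16 mm thick, about 55 g. Two or three such cakes are there in each run; None when absent.
- cake2_mid (a point): Centre (half-way up) of a small green-wrapped tea cake with a round paper tag: a disc 62 mm in diameter, 16 mm thick, about 55 g. Two or three such cakes are there in each run; None when absent.
- cake3_mid (a point): Centre (half-way up) of a small green-wrapped tea cake with a round paper tag: a disc 62 mm in diameter, 16 mm thick, about 55 g. Two or three such cakes are there in each run; None when absent.
- cake4_mid (a point): Centre (half-way up) of a small green-wrapped tea cake with a round paper tag: a disc 62 mm in diameter, 16 mm thick, about 55 g. Two or three such cakes are there in each run; None when absent.
- white1_mid (a point): Centre (half-way up) of a grey-white-wrapped tea cake, same size as the green ones; of another batch, to be left alone.
- white2_mid (a point): Centre (half-way up) of a grey-white-wrapped tea cake, same size as the green ones; of another batch, to be left alone.
- follower_knob (a point): Grip point on the black knob of the aluminium follower plate (a disc 62 mm in diameter, 8 mm thick, with an upright knob 24 mm thick and 26 mm tall on its centre). This point is on the axis, 23 mm above the plate's underside and 15 mm above its top face.
- follower_base (a point): Centre of the underside of the follower plate; z points up through the knob.
- key_grip (a point): Centre of the red key's bow, 30 mm wide (x), 10 thick (y), 34 tall (z). Below it a shoulder 22 x 14 x 4 mm and a flat blade 16 (x) by 8 mm (y), 22 mm long, tip stepped down. This point is 43 mm above the blade's tip, 21 mm above the shoulder's underside. Symmetric under a half turn about z. At the start it stands in the key stand, shoulder on its top.
- key_stand: Dark wooden key stand, fixed, 140 (x) by 60 (y) by 36 mm tall, origin under its centre, with two vertical slots 27 mm deep at x = -35 mm (red key) and x = +35 mm (grey key), long side along x.
- key_tip (a point): Lower end of the red key's blade, on its axis; z points up to the bow.
- spare_key_grip (a point): Bow centre of a like key with a grey bow, standing in the same stand 70 mm from the red one; belongs to another machine, to be left alone.
- keyhole (a point): Centre of the mouth of the keyhole in the brass and dark steel key cylinder (50 mm wide) on top of the grey switch box, 78 mm above the table. The slot is 18.4 mm along this frame's x by 10.4 mm along y and 24 mm deep, vertical; the key's shoulder comes to rest on the mouth. Turns with the cylinder.
- switch (a joint): Angle of the key cylinder, rad: 0 = off, growing clockwise seen from above, to its stop at 1.2 = on. Light friction (0.05 N m), stays where it is left; the key has about 0.15 rad of play in the slot.
- tape: Roll of brown paper tape lying flat, 84 mm wide, 24 mm high; bystander.
- tea_jar: White ceramic jar with a dark lid, 64 mm wide, 110 mm tall; bystander.
- mug: Blue mug, 76 mm wide, 85 mm tall; bystander.
- brush: Hand brush with a wooden handle, 200 mm long; bystander.
There are look-alikes about, which are no part of the job. There is more than one size of the part that bears follower_knob; the job needs the smallest.

How it is judged (in metres and radians):
On the way, in this order (a step that is already met when the one before it is completed fails the run):
1. the press arm is swung well clear of the nest (beyond 0.9 rad) (value of joint press_arm above 0.9 rad), for 0.2 s.
2. the bamboo disc lies flat on the anvil between the posts (horizontal distance between disc_mid and nest below 0.005 m and z of disc_mid in the frame of nest between 0.001 and 0.009 m and angle between disc_mid's own z axis and vertical below 0.08 rad), for 0.2 s.
3. all the green cakes present are stacked squarely on the disc (all of step 2 and horizontal distance between each of cake1_mid, cake2_mid, cake3_mid, cake4_mid and nest below 0.006 m and z of cake1_mid in the frame of nest between 0.013 and 0.056 m and angle between each of cake1_mid, cake2_mid, cake3_mid, cake4_mid's own z axis and vertical below 0.08 rad and linear speed of each of cake1, cake2, cake3, cake4 below 0.02 m/s and z of cake2_mid in the frame of nest between 0.013 and 0.056 m and z of cake3_mid in the frame of nest between 0.013 and 0.056 m and z of cake4_mid in the frame of nest between 0.013 and 0.056 m), for 0.3 s.
4. the follower plate lies flat on top of the cakes, knob up (all of step 3 and horizontal distance between follower_base and nest below 0.007 m and angle between follower_base's own z axis and vertical below 0.08 rad and z of follower_base in the frame of nest between 0.035 and 0.064 m and linear speed of follower below 0.02 m/s and z of follower_base in the frame of cake1_mid above 0.005 m and z of follower_base in the frame of cake2_mid above 0.005 m and z of follower_base in the frame of cake3_mid above 0.005 m and z of follower_base in the frame of cake4_mid above 0.005 m), for 0.3 s.
5. the press arm is back over the stack (within 0.08 rad of its stop) (value of joint press_arm below 0.08 rad and horizontal distance between follower_base and nest below 0.007 m and angle between follower_base's own z axis and vertical below 0.08 rad and z of follower_base in the frame of nest between 0.035 and 0.064 m and linear speed of follower below 0.02 m/s and z of follower_base in the frame of cake1_mid above 0.005 m and z of follower_base in the frame of cake2_mid above 0.005 m and z of follower_base in the frame of cake3_mid above 0.005 m and z of follower_base in the frame of cake4_mid above 0.005 m), for 0.2 s.
6. the red key is fully home in the key switch, which is still off (horizontal distance between key_tip and keyhole below 0.004 m and z of key_tip in the frame of keyhole below -0.019 m and angle between key_tip's own z axis and vertical below 0.12 rad and angle between the x axis of key_tip and the x axis of keyhole, either way round below 0.3 rad and value of joint switch below 0.3 rad), for 0.1 s.
7. the key switch is turned on (value of joint switch above 1 rad and horizontal distance between key_tip and keyhole below 0.004 m and z of key_tip in the frame of keyhole below -0.019 m and angle between key_tip's own z axis and vertical below 0.12 rad and angle between the x axis of key_tip and the x axis of keyhole, either way round below 0.3 rad), for 0.2 s.
At the end, for the whole second after the job is handed in: Disc flat on the anvil (within 5 mm of its centre), all green cakes stacked flat on it (6 mm), follower flat on top, knob up (7 mm), arm within 0.08 rad of its stop over the nest, red key home (19 of 22 mm in), switch past 1.0 rad, no grey-white cake in the nest, all at rest (all of step 3 and all of step 5 and all of step 7 and velocity of joint press_arm below 0.05 rad/s and linear speed of key below 0.02 m/s and horizontal distance between each of white1_mid, white2_mid and nest above 0.1 m); the robot touches nothing.
It fails at once if a grey-white cake is moved (more than 60 mm) (distance of any of white1_mid, white2_mid from where it was at the start of the episode above 0.06 m).
It fails at once if the grey key is moved (more than 30 mm) (distance of spare_key_grip from where it was at the start of the episode above 0.03 m).
It fails at once if the tape, jar, mug or brush is moved (more than 60 mm) (distance of any of tape, tea_jar, mug, brush from where it was at the start of the episode above 0.06 m).
Of cake1, cake2, cake3, cake4 only 2 to 3 are there at a start; the rules pass over those that are not, and their reading is None.
At some moment in a run one of cake1, cake2, cake3, cake4, disc may be knocked a few centimetres aside while the robot is not near it.
It also fails if it takes over 210 s, if anything falls off the work surface, if the arm or the gripper's body presses on something with over 40 N, if the wrist force passes 120 N, or if a joint passes its speed limit or range.

## Working session

There is one attempt and no reset: what is moved stays moved. The work goes in short steps, Python scripts to look and compute and a shell command to move; the robot and the scene stay as the last step left them, time stands still between calls to the robot, and variables do not carry over. Pictures are saved under pics/ and viewed, at most 14 in all, crops included, and the job is handed in when it is done.

```bash
ls; mkdir -p pics
cat > h.py <<'E'
import numpy as np, cv2
from rig import r
from scipy.spatial.transform import Rotation as R
def save(n,im): cv2.imwrite('pics/'+n+'.png',cv2.cvtColor(im,cv2.COLOR_RGB2BGR))
def ray(name,uv,st=None):
    c=r.camera_info(name);K=np.array(c['K'])
    uv=np.atleast_2d(np.array(uv,float))
    if name!='wrist':
        Rm=cv2.Rodrigues(np.array(c['rvec'],float))[0];t=np.array(c['tvec'],float).ravel()
        d=np.c_[(uv-K[:2,2])/[K[0,0],K[1,1]],np.ones(len(uv))]
        return -Rm.T@t, d@Rm
    p=(uv-K[:2,2])/[K[0,0],K[1,1]];a=np.linalg.norm(p,axis=1,keepdims=True)
    d=np.c_[p/np.maximum(a,1e-9)*np.sin(a),np.cos(a)]
    st=st or r.sense();T=np.eye(4);T[:3,:3]=R.from_euler('xyz',st['tcp_rot']).as_matrix();T[:3,3]=st['eef_pos']
    M=T@np.array(c['mount']);return M[:3,3],d@M[:3,:3].T
def onz(name,uv,z,st=None):
    o,d=ray(name,uv,st);return o+d*((z-o[2])/d[:,2:3])
def proj(name,P):
    c=r.camera_info(name)
    return cv2.projectPoints(np.array(P,float).reshape(-1,1,3),np.array(c['rvec'],float),np.array(c['tvec'],float),np.array(c['K'],float),None)[0].reshape(-1,2)
E
python3 - <<'E'
from h import *
s=r.sense();print(s)
for n in ('scene','side','wrist'):
    save(n+'0',r.grab_frame(n));print(n,r.camera_info(n))
E
```

```text
pics
{'clock': 0.0, 'qpos': array([-2.42657469e-03,  3.53633065e-01,  1.63415622e+00, -6.17976233e-06,
        1.15518540e+00, -2.40972888e-03]), 'qvel': array([-9.57766246e-05,  1.01692224e-04, -7.67270820e-04, -2.04688832e-04,
       -3.17261243e-04,  1.08269737e-03]), 'joint_efforts': array([-2.03471049e-03, -6.05236173e+01, -3.42063046e+01, -2.62302356e-04,
        9.48130677e-03,  3.61521288e-06]), 'eef_pos': array([ 6.24516592e+02, -1.73722359e-02,  2.30561645e+02]), 'tcp_rot': array([-3.14021061e+00,  2.31987322e-06,  1.57078198e+00]), 'contact_force': array([-0.41764954,  0.28060828,  0.18617794]), 'wrist_torque': array([-0.00749654,  0.019199  ,  0.02690286]), 'grasp_force': 0.0, 'opening': 0.9957322009595793}
scene {'K': array([[366.08106452,   0.        , 318.63193801],
       [  0.        , 366.08106452, 208.18155044],
       [  0.        ,   0.        ,   1.        ]]), 'rvec': array([ 1.09306005,  2.34178069, -1.06710883]), 'tvec': array([ 279.92449837, -159.61194112, 1406.71810202])}
side {'K': array([[502.38399437,   0.        , 325.03395959],
       [  0.        , 502.38399437, 205.02954966],
       [  0.        ,   0.        ,   1.        ]]), 'rvec': array([ 2.04045126, -0.52408416,  0.27460932]), 'tvec': array([-420.61382697,  239.05248736, 1232.34938708])}
wrist {'K': array([[309.70691629,   0.        , 317.15023141],
       [  0.        , 309.70691629, 199.79131823],
       [  0.        ,   0.        ,   1.        ]]), 'mount': array([[-5.57717513e-04, -9.49589561e-01, -3.13495381e-01,
         8.08490076e+01],
       [ 9.99999598e-01, -7.49738629e-04,  4.91958403e-04,
        -9.07523032e-02],
       [-7.02198161e-04, -3.13494980e-01,  9.49589598e-01,
        -1.43185860e+02],
       [ 0.00000000e+00,  0.00000000e+00,  0.00000000e+00,
         1.00000000e+00]])}
```

View pics/scene0.png

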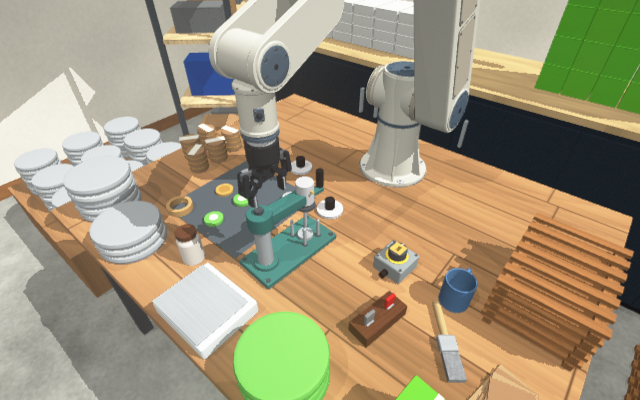

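View pics/side0.png

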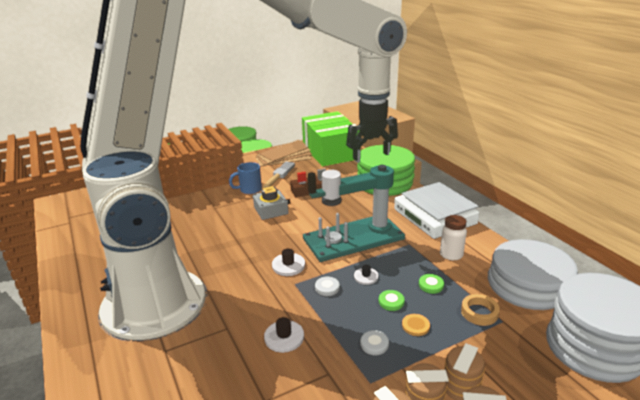

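View pics/wrist0.png

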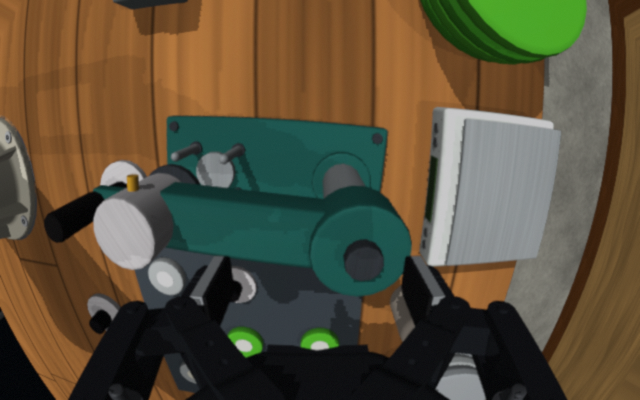

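The side view shows green cakes at (431,283) and (391,300), disc at (416,324), white cakes at (327,285) and (374,342), and three followers at (365,273), (288,262) and (285,335). The press arm lies over the nest, the switch is at (270,200), and the keys are at about (302,180).

Run:
```python
from h import *
im=cv2.imread('pics/side0.png');sc=cv2.imread('pics/scene0.png')
def blobs(im,lo,hi,name,z,roi,amin=40):
    m=cv2.inRange(cv2.cvtColor(im,cv2.COLOR_BGR2HSV),lo,hi)
    k=np.zeros_like(m);k[roi[1]:roi[3],roi[0]:roi[2]]=1;m*=k
    for c in cv2.findContours(m,cv2.RETR_EXTERNAL,cv2.CHAIN_APPROX_NONE)[0]:
        if cv2.contourArea(c)>amin:
            h=cv2.convexHull(c);P=onz(name,h.reshape(-1,2),z);(e,rad)=cv2.minEnclosingCircle(P[:,:2].astype(np.float32))
            print(name,c.reshape(-1,2).mean(0).round(1),cv2.contourArea(c),'circ',np.round(e),round(rad,1))
print('green');blobs(im,(40,100,60),(75,255,255),'side',12,(300,250,520,370));blobs(sc,(40,100,60),(75,255,255),'scene',12,(170,170,330,250))
print('disc');blobs(im,(10,140,150),(25,255,255),'side',8,(390,305,440,345))
print('white');blobs(im,(0,0,120),(180,60,255),'side',12,(260,245,420,370))
print('pts side z0: mat', onz('side',[[298,290],[410,247],[500,318],[385,375]],1).round()[:,:2].tolist())
print('followers',onz('side',[[365,276],[288,265],[285,338]],4).round()[:,:2].tolist())
print('tape,jar',onz('side',[[480,312],[454,255]],2).round()[:,:2].tolist())
print('wrist plate',onz('wrist',[[167,115],[387,128],[215,168]],20).round(1)[:,:2].tolist(), 'anvil',onz('wrist',[[215,168]],30).round(1))
print('switch side',onz('side',[[268,193]],78).round(), 'scene',onz('scene',[[398,247]],78).round())
print('stand red/grey scene',onz('scene',[[391,300],[370,318]],60).round(),'side',onz('side',[[302,180]],60).round())
for n in('scene','side'):
  I=sc if n=='scene' else im
  c=(380,240) if n=='scene' else (325,195)
  
a=cv2.resize(sc[225:345,240:440],(800,480),interpolation=3);b=cv2.resize(im[155:265,240:420],None,fx=4.4,fy=4.4,interpolation=3)
cv2.imwrite('pics/c1.png',a);cv2.imwrite('pics/c2.png',b)
```

```text
green
side [391.1 299.9] 400.0 circ [ 503. -289.] 37.3
side [431.  283.1] 370.0 circ [ 627. -287.] 38.6
scene [213.3 218.5] 213.5 circ [ 628. -278.] 36.0
scene [239.9 200.7] 86.0 circ [ 509. -282.] 35.6
disc
side [415.4 324.3] 412.5 circ [ 506. -380.] 33.2
white
side [374.3 341.8] 523.5 circ [ 395. -385.] 37.0
side [283.8 336.4] 701.0 circ [ 230. -271.] 48.4
side [391.2 297.3] 66.5 circ [ 508. -281.] 15.3
side [326.5 285.2] 381.0 circ [ 394. -164.] 38.8
side [365.5 276. ] 241.0 circ [ 500. -180.] 36.0
side [288.1 264.5] 428.0 circ [346. -35.] 50.3
pts side z0: mat [[329.0, -133.0], [684.0, -120.0], [692.0, -454.0], [368.0, -463.0]]
followers [[503.0, -172.0], [349.0, -30.0], [231.0, -271.0]]
tape,jar [[666.0, -417.0], [764.0, -211.0]]
wrist plate [[441.1, 73.2], [705.3, 51.3], [500.8, 4.6]] anvil [[504.3   6.8  30. ]]
switch side [[410. 243.  78.]] scene [[417. 266.  78.]]
stand red/grey scene [[562. 336.  60.]
 [635. 325.  60.]] side [[553. 301.  60.]]
```

View pics/c1.png

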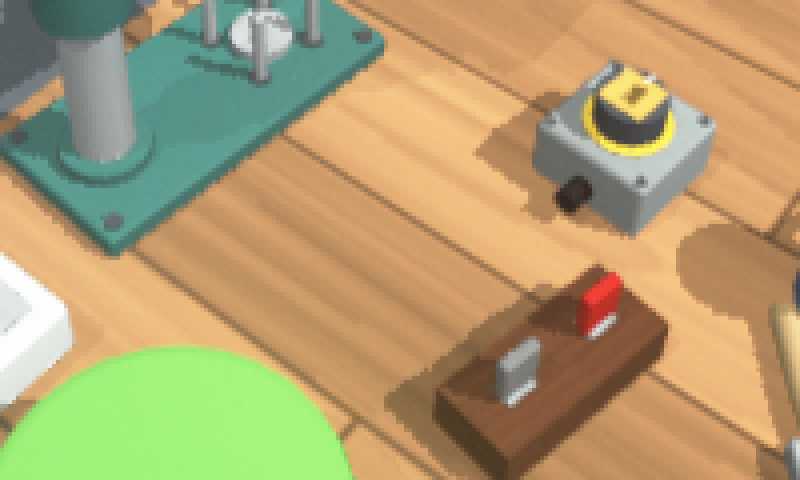

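View pics/c2.png

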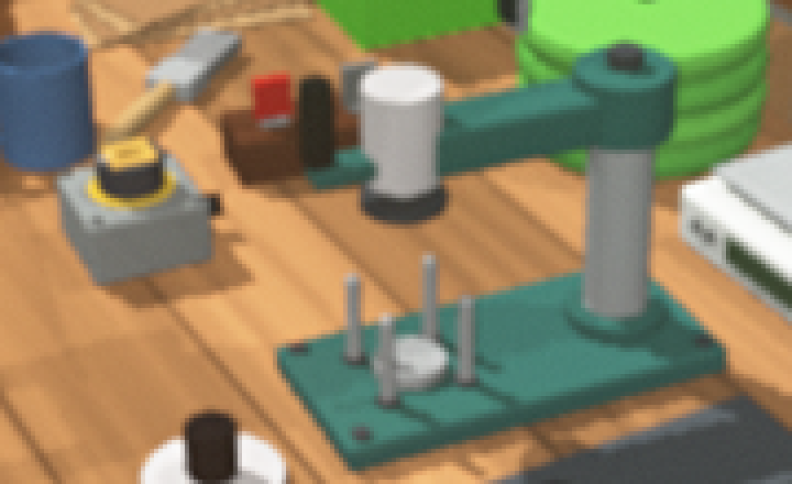

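The crops show the press base plate corners, the four posts around the anvil, the switch with its cylinder, the red key (nearer the switch), and the black handle in front of the stand. Next I fit the base plate and triangulate the handle.

```bash
cat >> h.py <<'E'
def tri(obs):
    A=np.zeros((3,3));b=np.zeros(3)
    for n,uv in obs:
        o,d=ray(n,uv);d=d[0]/np.linalg.norm(d[0]);M=np.eye(3)-np.outer(d,d);A+=M;b+=M@o
    return np.linalg.solve(A,b)
def rows(targets):
    "targets: list of (x,y,z,yaw of tool x); prints scaled rows from the measured pose, tool down"
    s=r.sense();R0=R.from_euler('xyz',s['tcp_rot']);p0=np.array(s['eef_pos'])
    for x,y,z,yaw in targets:
        t=R0.inv().apply(np.array([x,y,z])-p0)/200;w=(R0.inv()*R.from_euler('xyz',[np.pi,0,yaw])).as_rotvec()/np.pi
        print(str(np.r_[t,w].round(4).tolist()).replace(' ',''))
def kab(L,W):
    L,W=np.array(L,float),np.array(W,float)[:,:2];l=L-L.mean(0);w=W-W.mean(0)
    a=np.arctan2((l[:,0]*w[:,1]-l[:,1]*w[:,0]).sum(),(l*w).sum());c,s=np.cos(a),np.sin(a);M=np.array([[c,-s],[s,c]])
    t=W.mean(0)-M@L.mean(0);return t,a,(W-(L@M.T+t))
E
python3 - <<'E'
from h import *
W=np.r_[onz('scene',[[336.2,235],[268.7,285.7],[240.5,260.7]],20),onz('side',[[303.6,233.4],[320.7,258.4],[404,232.7]],20),onz('wrist',[[167,115],[387,128]],20)]
L=[(-70,65),(200,65),(200,-65),(-70,65),(-70,-65),(200,-65),(-70,65),(200,65)]
t,a,e=kab(L,W);print('nest',t,a);print(e.round(1).tolist())
pil=t+150*np.array([np.cos(a),np.sin(a)]);print('pillar',pil)
print('handle',tri([('scene',[320,177]),('side',[311.8,182.3])]).round(1))
cyl=tri([('scene',[304.5,183]),('side',[240+402/4.4,155+80/4.4])]);print('ramtop',cyl.round(1))
h=tri([('scene',[320,177]),('side',[311.8,182.3])])[:2]-pil;print(np.linalg.norm(h), 'ang',np.arctan2(h[1],h[0]))
h=cyl[:2]-pil;print(np.linalg.norm(h), 'ang',np.arctan2(h[1],h[0]))
print('anvil',onz('scene',[[240+261/4,225+34/4]],30),onz('side',[[240+412/4.4,155+358/4.4]],30))
print(r.sense()['qpos'])
E
```

```text
nest [503.01750167   1.61228274] -0.061865775547350864
[[4.7, 4.8], [-3.6, 0.3], [-4.8, 7.0], [5.4, -4.9], [-0.3, -7.5], [-4.0, 0.7], [3.9, 2.4], [-1.4, -2.8]]
pillar [652.73054014  -7.66166514]
handle [447.2  14.1 209. ]
ramtop [505.6  11.1 221.7]
206.63339084045762 ang 3.0362315946589034
148.33689739053878 ang 3.0150254013091384
anvil [[504.08924755   6.51362465  30.        ]] [[503.10205252  -4.02040191  30.        ]]
[-2.38672887e-03  3.53506598e-01  1.63394488e+00 -8.62717855e-08
  1.15518178e+00 -2.38668312e-03]
```

```bash
python3 -c "
from h import *
rows([(624,0,295,1.57),(447,14,295,3.03)])"; python3 -m inch 2>&1 | head -5
```

```text
[-0.0,-0.0036,-0.3213,-0.0003,-0.0,0.0003]
[0.07,-0.8886,-0.3204,-0.0003,-0.0002,-0.4645]
invalid input
```

```bash
python3 -m inch '[[[0,0,-0.32,0,0,0],[0,0,-0.32,0,0,0],[0.07,-0.2,-0.32,0,0,-0.1],[0.07,-0.4,-0.32,0,0,-0.2],[0.07,-0.6,-0.32,0,0,-0.3],[0.07,-0.88,-0.32,0,0,-0.4],[0.07,-0.8886,-0.32,0,0,-0.4645],[0.07,-0.8886,-0.32,0,0,-0.4645]]]' 0.2 20 && python3 -c "
from h import *
rows([(447,14,295,3.03),(447,14,196,3.03)]);print(r.sense()['qpos'])
save('w1',r.grab_frame('wrist'))"
```

```text
clock: 0.82
eef_pos: [443.2, 14.0, 295.1]
tcp_rot: [-3.14, -0.001, 2.327]
contact_force: [0.7, -0.4, -0.3]
opening: 0.599
grasp_force: 0.0
[-0.013,0.0137,0.0005,-0.0003,-0.0005,-0.2237]
[-0.0136,0.0143,0.4955,-0.0003,-0.0005,-0.2237]
[ 2.82262431e-02 -5.26190934e-04  1.92096885e+00  2.60343709e-05
  1.22293610e+00 -7.28168509e-01]
```

View pics/w1.png

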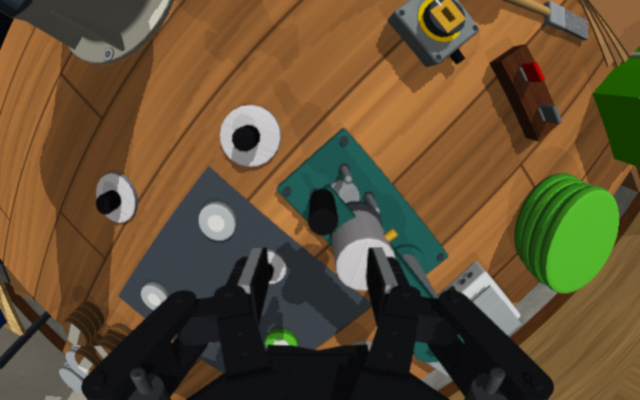

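The wrist view shows the handle's top at about (322,197), the ram top at (365,265), the switch at (440,20), and the stand at (530,90).

```bash
python3 -m inch '[[[-0.013,0.014,0,0,0,-0.1],[-0.013,0.014,0,0,0,-0.2237],[-0.013,0.014,0,0,0,-0.2237],[-0.013,0.014,0,0,0,-0.2237],[-0.013,0.014,0,0,0,-0.2237],[-0.013,0.014,0,0,0,-0.2237],[-0.013,0.014,0,0,0,-0.2237],[-0.013,0.014,0,0,0,-0.2237]]]' && python3 -c "
from h import *
rows([(447,14,295,3.03),(447,14,196,3.03)]);s=r.sense();print(s['eef_pos'],s['tcp_rot'])
save('w2',r.grab_frame('wrist'))"
```

```text
clock: 1.53
eef_pos: [451.4, 14.0, 295.1]
tcp_rot: [-3.142, -0.0, 3.019]
contact_force: [0.4, 0.1, 0.5]
opening: 0.602
grasp_force: 0.0
[0.0217,-0.0027,0.0006,-0.0,-0.0001,-0.0035]
[0.0215,-0.0027,0.4956,-0.0,-0.0001,-0.0035]
[451.36357989  14.00069211 295.12871241] [-3.14157148e+00 -2.51266645e-04  3.01886057e+00]
```

View pics/w2.png

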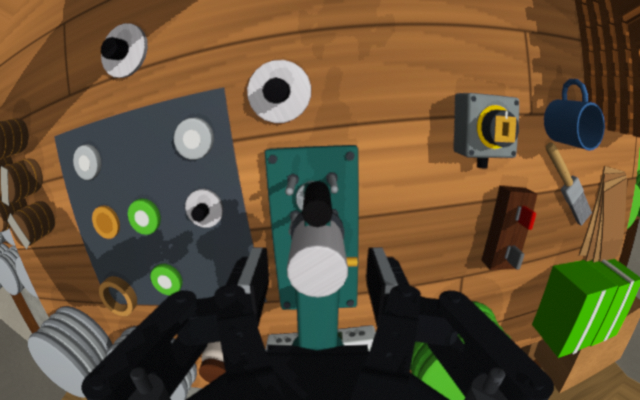

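Here everything is visible: handle top (318,190), disc (105,222), green cakes (144,217) and (165,281), small follower (203,208), switch slot (505,128), and red key (527,217).

```bash
cat > m.py <<'E'
from h import *
def circ(im,lo,hi,z,roi,amin=60,st=None,name='wrist'):
    hsv=cv2.cvtColor(im,cv2.COLOR_BGR2HSV);m=cv2.inRange(hsv,lo,hi);k=np.zeros_like(m);k[roi[1]:roi[3],roi[0]:roi[2]]=1;m*=k
    out=[]
    for c in cv2.findContours(m,cv2.RETR_EXTERNAL,cv2.CHAIN_APPROX_NONE)[0]:
        if cv2.contourArea(c)>amin:
            P=onz(name,cv2.convexHull(c).reshape(-1,2)*1.0,z,st)[:,:2].astype(np.float32)
            e=cv2.fitEllipse(P) if len(P)>=5 else cv2.minAreaRect(P)
            out.append((np.round(c.reshape(-1,2).mean(0)).tolist(),np.round(e[0],1).tolist(),np.round(e[1],1).tolist(),round(e[2])))
    return out
E
python3 - <<'E'
from m import *
s=r.sense();im=cv2.imread('pics/w2.png')
print('handle',onz('wrist',[[318,190]],235).round(1))
L=[(-70,-65),(-70,65)];W=onz('wrist',[[265,150],[357,146]],20);print(W.round(1).tolist())
for g in circ(im,(40,100,60),(75,255,255),16,(60,150,230,310)):print('green',g)
for g in circ(im,(8,130,150),(25,255,255),10,(85,200,122,242)):print('disc',g)
for g in circ(im,(0,0,110),(180,70,255),16,(60,110,225,235)):print('white',g)
for g in circ(im,(0,0,110),(180,70,255),8,(60,110,225,235)):print('foll',g)
for g in circ(im,(20,120,120),(35,255,255),70,(460,90,530,165)):print('brass',g)
for g in circ(im,(0,170,120),(6,255,255),65,(500,195,545,245),30):print('red',g)
cv2.imwrite('pics/c3.png',cv2.resize(im[80:290,440:620],(680,793)[::1] if 0 else None,fx=2.8,fy=2.8,interpolation=3))
E
```

```text
handle [[431.2  17.4 235. ]]
[[428.1, -55.3, 20.0], [438.3, 70.5, 20.0]]
green ([166.0, 279.0], [624.5, -278.1], [61.6, 72.0], 39)
green ([144.0, 216.0], [503.5, -280.9], [62.1, 69.8], 26)
disc ([104.0, 222.0], [507.4, -378.7], [60.2, 61.5], 32)
white ([141.0, 218.0], [505.7, -285.8], [27.8, 28.1], 173)
white ([204.0, 208.0], [502.2, -166.9], [61.0, 62.8], 66)
white ([85.0, 162.0], [393.1, -379.8], [60.3, 64.8], 20)
white ([193.0, 138.0], [394.9, -160.5], [60.1, 62.0], 26)
foll ([141.0, 218.0], [508.3, -291.7], [28.4, 28.7], 173)
foll ([204.0, 208.0], [504.6, -170.5], [62.1, 64.0], 66)
foll ([85.0, 162.0], [393.6, -387.4], [61.5, 66.0], 21)
foll ([193.0, 138.0], [395.3, -164.0], [61.3, 63.1], 26)
brass ([505.0, 128.0], [422.3, 272.5], [38.2, 54.4], 82)
brass ([488.0, 125.0], [419.5, 254.7], [57.0, 59.4], 97)
red ([532.0, 221.0], [569.4, 338.4], [9.9, 31.5], 83)
```

View pics/c3.png

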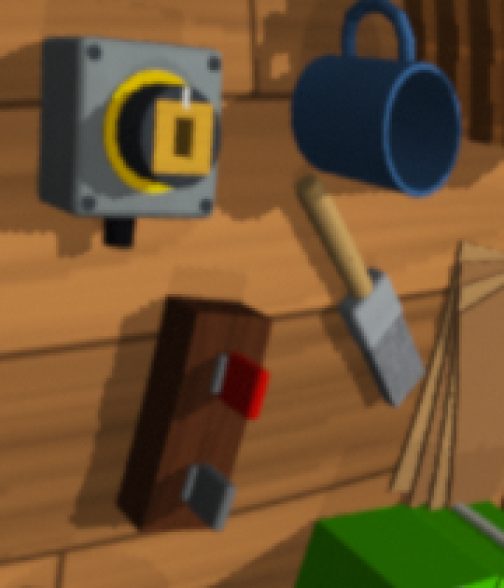

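Run:
```python
from m import *
print('handle top',onz('wrist',[[317,206],[317,217],[317,227]],235).round(1), 'ram top',onz('wrist',[[318,271]],224).round(1))
hand=onz('wrist',[[317,217]],235)[0,:2]
rows([(447,14,196,3.03)])
```

```text
handle top [[442.6  15.3 235. ]
 [450.8  14.3 235. ]
 [458.4  13.4 235. ]] ram top [[501.6   8.8 224. ]]
[0.0213,-0.0026,0.4957,-0.0,-0.0001,-0.0035]
```

```bash
python3 -m inch '[[[0.01,-0.003,0.2,0,0,0],[0.01,-0.003,0.4,0,0,0],[0.01,-0.003,0.496,0,0,0],[0.01,-0.003,0.496,0,0,0],[0.01,-0.003,0.496,0,0,0]]]' -0.1 20
python3 - <<'E'
from m import *
s=r.sense();print(s['qpos'])
P=np.array([653,-8]);
for a in (2.93,2.83,2.73):pass
L=[]
for i in range(1,17):
    f=3.034-i*0.075;x,y=P+205*np.array([np.cos(f),np.sin(f)]);L.append((x,y,196,f))
rows(L)
E
```

```text
clock: 2.0
eef_pos: [448.7, 13.6, 195.8]
tcp_rot: [-3.141, -0.002, 3.021]
contact_force: [0.1, 0.3, 0.7]
opening: 0.448
grasp_force: 0.0
[ 2.70316805e-02  1.19941695e-01  2.03007259e+00 -2.92982292e-05
  9.93636142e-01 -1.42352600e+00]
[-0.004,0.079,-0.0011,-0.0001,-0.0006,0.0199]
[-0.0116,0.1555,-0.0011,-0.0001,-0.0006,0.0437]
[-0.025,0.2312,-0.0011,-0.0002,-0.0006,0.0676]
[-0.044,0.3057,-0.0012,-0.0002,-0.0006,0.0915]
[-0.0686,0.3785,-0.0013,-0.0002,-0.0006,0.1153]
[-0.0985,0.4493,-0.0014,-0.0002,-0.0006,0.1392]
[-0.1336,0.5177,-0.0015,-0.0003,-0.0006,0.1631]
[-0.1738,0.5832,-0.0016,-0.0003,-0.0006,0.187]
[-0.2187,0.6455,-0.0017,-0.0003,-0.0006,0.2108]
[-0.2682,0.7043,-0.0018,-0.0003,-0.0006,0.2347]
[-0.322,0.7592,-0.0019,-0.0004,-0.0006,0.2586]
[-0.3798,0.81,-0.0021,-0.0004,-0.0006,0.2825]
[-0.4411,0.8562,-0.0022,-0.0004,-0.0005,0.3063]
[-0.5058,0.8978,-0.0023,-0.0004,-0.0005,0.3302]
[-0.5734,0.9343,-0.0025,-0.0005,-0.0005,0.3541]
[-0.6435,0.9657,-0.0026,-0.0005,-0.0005,0.378]
```

```bash
python3 -m inch '[[[-0.004,0.079,0,0,0,0.02],[-0.0116,0.1555,0,0,0,0.0437],[-0.025,0.231,0,0,0,0.0676],[-0.044,0.306,0,0,0,0.0915],[-0.0686,0.3785,0,0,0,0.1153],[-0.0985,0.449,0,0,0,0.139],[-0.1336,0.518,0,0,0,0.163],[-0.1738,0.583,0,0,0,0.187]]]'
python3 - <<'E'
from m import *
P=np.array([653,-8]);L=[]
for i in range(8,18):
    f=3.034-i*0.075;x,y=P+205*np.array([np.cos(f),np.sin(f)]);L.append((x,y,196,f))
rows(L)
E
```

```text
clock: 2.67
eef_pos: [498.8, 125.9, 198.4]
tcp_rot: [3.14, 0.002, 2.431]
contact_force: [-0.3, -3.9, 0.8]
opening: 0.45
grasp_force: 1.5
[0.0039,-0.0074,0.0122,0.0005,0.0008,-0.0009]
[0.0012,0.0695,0.0123,0.0005,0.0007,0.023]
[-0.0072,0.1459,0.0124,0.0005,0.0007,0.0469]
[-0.0213,0.2214,0.0126,0.0006,0.0007,0.0708]
[-0.041,0.2957,0.0127,0.0006,0.0007,0.0946]
[-0.0663,0.3683,0.0129,0.0006,0.0007,0.1185]
[-0.0969,0.4388,0.0131,0.0007,0.0006,0.1424]
[-0.1327,0.5068,0.0133,0.0007,0.0006,0.1662]
[-0.1735,0.5719,0.0135,0.0007,0.0006,0.1901]
[-0.2191,0.6338,0.0137,0.0007,0.0006,0.214]
```

```bash
python3 -m inch '[[[-0.007,0.1459,0.01,0,0,0.047],[-0.0213,0.2214,0.01,0,0,0.071],[-0.041,0.2957,0.01,0,0,0.0946],[-0.066,0.368,0.01,0,0,0.1185],[-0.097,0.439,0.01,0,0,0.142],[-0.1327,0.507,0.01,0,0,0.166],[-0.1735,0.572,0.01,0,0,0.19],[-0.219,0.634,0.01,0,0,0.214]]]'
python3 - <<'E'
from m import *
rows([(615,193,196,1.759),(615,193,300,1.759)])
E
```

```text
clock: 3.33
eef_pos: [614.0, 193.8, 196.4]
tcp_rot: [3.14, 0.0, 1.759]
contact_force: [-2.0, -2.2, 0.6]
opening: 0.454
grasp_force: 1.5
[-0.0047,0.0043,0.0021,0.0004,0.0001,-0.0001]
[-0.0049,0.0049,-0.5179,0.0004,0.0001,-0.0001]
```

```bash
python3 -m inch '[[[0,0,-0.2,0,0,0],[0,0,-0.4,0,0,0],[0,0,-0.5,0,0,0],[0,0,-0.52,0,0,0]]]' 1 20
python3 - <<'E'
from m import *
s=r.sense();print(s['qpos'])
rows([(503,2,300,1.51),(503,2,230,1.51)])
E
```

```text
clock: 3.67
eef_pos: [615.9, 194.4, 306.1]
tcp_rot: [3.131, -0.001, 1.762]
contact_force: [-0.9, 0.6, 0.7]
opening: 0.981
grasp_force: 0.0
[3.03448645e-01 3.21917182e-01 1.51007935e+00 3.33408200e-05
 1.29886001e+00 1.12001671e-01]
[-0.8372,-0.7375,0.0215,0.0033,-0.0008,0.0803]
[-0.8376,-0.7412,0.3714,0.0033,-0.0008,0.0803]
```

```bash
python3 -m inch '[[[-0.2,-0.17,0,0,0,0.02],[-0.4,-0.35,0.05,0,0,0.04],[-0.6,-0.52,0.15,0,0,0.06],[-0.8,-0.72,0.3,0.003,0,0.08],[-0.837,-0.74,0.37,0.003,0,0.08],[-0.837,-0.74,0.37,0.003,0,0.08],[-0.837,-0.74,0.37,0.003,0,0.08],[-0.837,-0.74,0.37,0.003,0,0.08]]]' 1 20
python3 - <<'E'
from m import *
s=r.sense();print(s['eef_pos'],s['tcp_rot'])
save('w3',r.grab_frame('wrist'));
rows([(503,2,230,1.51),(506,-378,180,1.51)])
E
```

```text
clock: 4.33
eef_pos: [499.2, -0.2, 224.5]
tcp_rot: [-3.132, 0.001, 1.509]
contact_force: [1.1, -0.1, 0.4]
opening: 1.0
grasp_force: 0.0
[ 4.99189439e+02 -2.36711211e-01  2.24507428e+02] [-3.13225673e+00  1.13326900e-03  1.50903771e+00]
[0.0079,0.0122,-0.0241,-0.0024,0.0003,0.0001]
[-1.8876,0.1439,0.2264,-0.0024,0.0003,0.0001]
```

View pics/w3.png

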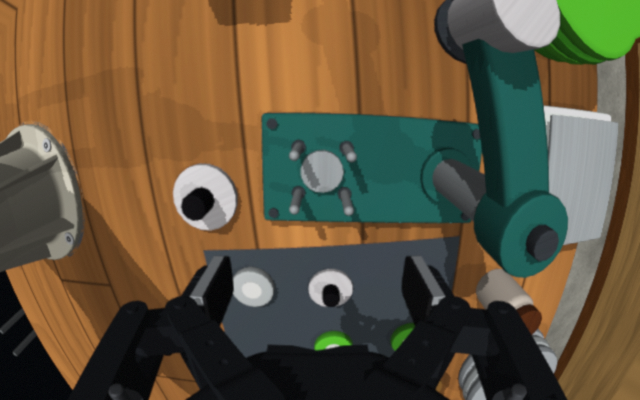

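The arm is clear at upper right, with the nest fully visible: anvil at (322,172), plate left corners (263,114) and (263,219).

```bash
python3 -m inch '[[[0,0,0,0,0,0],[0,0,0,0,0,0],[0,0,0,0,0,0],[0,0,0,0,0,0]]]' >/dev/null
cat > nest.py <<'E'
from m import *
s=r.sense();f=r.grab_frame('wrist');im=cv2.cvtColor(f,cv2.COLOR_RGB2BGR);cv2.imwrite('pics/w4.png',im)
hsv=cv2.cvtColor(im,cv2.COLOR_BGR2HSV)
# plate
m=cv2.inRange(hsv,(75,90,40),(95,255,255));m[:, 440:]=0;m[:90]=0;m[250:]=0
m=cv2.morphologyEx(m,cv2.MORPH_CLOSE,np.ones((15,15)))
ys,xs=np.nonzero(m);print('plate bbox',xs.min(),xs.max(),ys.min(),ys.max())
c=max(cv2.findContours(m,cv2.RETR_EXTERNAL,cv2.CHAIN_APPROX_NONE)[0],key=cv2.contourArea).reshape(-1,2)
P=onz('wrist',c*1.0,20,s)[:,:2]
a=-0.06
for it in range(3):
    u=np.array([np.cos(a),np.sin(a)]);v=np.array([-u[1],u[0]])
    X=P@u;Y=P@v
    sel=(X>X.min()+15)&(X<X.min()+180)
    top=np.abs(Y-np.percentile(Y[sel],95))<3;bot=np.abs(Y-np.percentile(Y[sel],5))<3
    kt=np.polyfit(X[sel&top],Y[sel&top],1);kb=np.polyfit(X[sel&bot],Y[sel&bot],1);
    a+=np.arctan((kt[0]+kb[0])/2)
lef=np.abs(X-np.percentile(X,2))<3
x0=np.median(X[lef])+70;y0=(np.median(Y[sel&top])+np.median(Y[sel&bot]))/2
print('yaw',a,'slopes',kt[0],kb[0],'width',np.median(Y[sel&top])-np.median(Y[sel&bot]),'nest(plate)',x0*u+y0*v)
g=cv2.inRange(hsv,(0,0,120),(180,40,255));q=np.zeros_like(g);q[140:205,295:350]=1
c=max(cv2.findContours(g*q,cv2.RETR_EXTERNAL,cv2.CHAIN_APPROX_NONE)[0],key=cv2.contourArea)
P=onz('wrist',cv2.convexHull(c).reshape(-1,2)*1.0,30,s)[:,:2].astype(np.float32)
print('anvil',cv2.fitEllipse(P),cv2.minEnclosingCircle(P))
rows([(506,-378,180,1.51)])
E
python3 nest.py; python3 -c "
import cv2;im=cv2.imread('pics/w4.png');cv2.imwrite('pics/c4.png',cv2.resize(im[95:235,250:450],None,fx=4,fy=4,interpolation=3))"
```

```text
plate bbox 262 439 115 223
yaw -0.08420627024906001 slopes 0.004654154035197375 -0.00465422910030873 width 126.19973134116061 nest(plate) [505.06296096   2.56318767]
anvil ((502.3438415527344, 2.164669990539551), (46.91231155395508, 47.18208312988281), 153.67681884765625) ((502.2917785644531, 2.1456682682037354), 23.802749633789062)
[-1.8917,0.1403,0.2225,-0.0028,0.0004,0.0011]
```

View pics/c4.png

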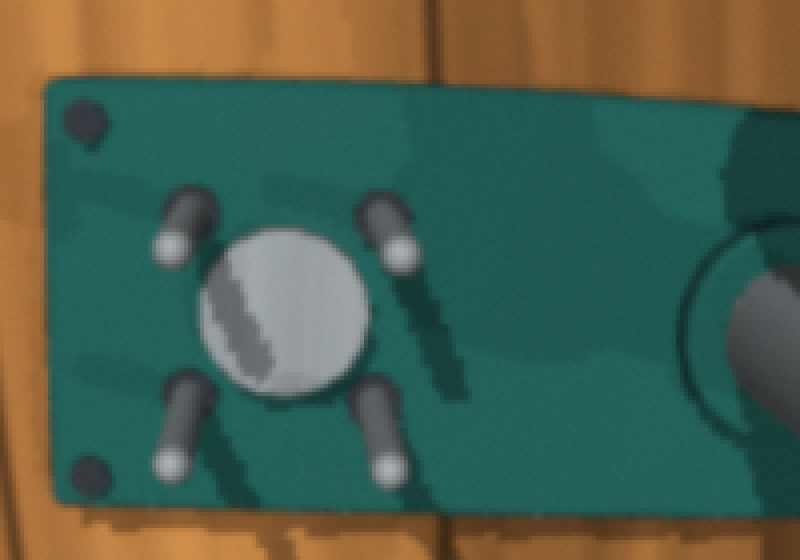

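The crop shows the anvil at (285,312) and the four domed post tops at (172,250), (400,253), (171,464) and (389,468).

```bash
python3 - <<'E'
from m import *
px=np.array([[172,248],[400,251],[171,463],[389,467]])/4+[250-.375,95-.375]
W=onz('wrist',px,81);t,a,e=kab([(-27,27),(27,27),(-27,-27),(27,-27)],W);print(t,a,e.round(1).tolist())
E
python3 -m inch '[[[-0.2,0.02,0,0,0,0],[-0.4,0.04,0,0,0,0],[-0.6,0.06,0.05,0,0,0],[-0.8,0.08,0.1,0,0,0],[-0.99,0.07,0.15,-0.003,0,0],[-0.99,0.07,0.22,-0.003,0,0]]]' && python3 -c "
from h import *
rows([(506,-378,180,1.495)])"
```

```text
[502.07336317   2.75432194] -0.0768840182385711 [[0.3, -0.3], [-0.1, 0.2], [-0.1, -0.0], [-0.2, 0.1]]
clock: 5.27
eef_pos: [502.2, -203.4, 180.6]
tcp_rot: [3.139, 0.004, 1.51]
contact_force: [0.1, 0.4, -0.0]
opening: 1.003
grasp_force: 0.0
[-0.87,0.0724,0.0066,0.0009,0.0013,0.0047]
```

```bash
python3 -m inch '[[[-0.2,0.02,0,0,0,0],[-0.4,0.03,0,0,0,0],[-0.6,0.05,0.0,0,0,0],[-0.8,0.07,0,0.001,0.001,0.005],[-0.87,0.072,0.006,0.001,0.001,0.005],[-0.87,0.072,0.006,0.001,0.001,0.005],[-0.87,0.072,0.006,0.001,0.001,0.005],[-0.87,0.072,0.006,0.001,0.001,0.005]]]'
cat > look.py <<'E'
import sys
from m import *
s=r.sense();im=cv2.cvtColor(r.grab_frame('wrist'),cv2.COLOR_RGB2BGR);cv2.imwrite('pics/look.png',im)
R_=(100,20,540,345)
for g in circ(im,(8,130,140),(25,255,255),10,R_,500,s):print('disc',g)
for g in circ(im,(40,100,60),(75,255,255),16,R_,500,s):print('green',g)
for g in circ(im,(0,0,110),(180,70,255),8,R_,300,s):print('white@8',g)
E
python3 look.py
```

```text
clock: 5.93
eef_pos: [505.8, -371.0, 178.9]
tcp_rot: [-3.138, -0.003, 1.497]
contact_force: [-0.4, 0.7, 0.3]
opening: 1.001
grasp_force: 0.0
disc ([333.0, 281.0], [483.2, -393.7], [83.1, 344.9], 19)
disc ([378.0, 285.0], [572.1, -510.9], [54.4, 121.0], 3)
disc ([161.0, 278.0], [295.2, -505.3], [37.1, 119.5], 9)
disc ([448.0, 266.0], [654.1, -497.4], [59.0, 118.6], 3)
disc ([122.0, 273.0], [211.0, -518.9], [122.9, 248.3], 165)
disc ([320.0, 186.0], [507.6, -377.9], [61.4, 62.1], 4)
disc ([488.0, 169.0], [707.1, -384.8], [166.8, 363.3], 6)
disc ([138.0, 44.0], [337.5, -254.2], [9.5, 38.7], 0)
green ([311.0, 96.0], [505.3, -284.6], [61.0, 61.3], 22)
green ([429.0, 89.0], [626.3, -281.7], [61.2, 63.4], 88)
white@8 ([526.0, 296.0], [806.4, -569.2], [30.8, 71.1], 104)
white@8 ([510.0, 289.0], [774.3, -547.5], [32.5, 112.4], 107)
white@8 ([216.0, 197.0], [392.1, -382.4], [59.4, 62.4], 142)
white@8 ([528.0, 169.0], [766.6, -374.5], [27.1, 88.6], 170)
white@8 ([104.0, 115.0], [225.7, -263.3], [88.0, 92.6], 83)
white@8 ([311.0, 96.0], [505.0, -284.2], [28.6, 28.7], 106)
white@8 ([432.0, 89.0], [631.3, -281.3], [28.6, 28.9], 110)
```

```bash
python3 -c "
from h import *
rows([(507.5,-378,50,1.494),(507.5,-378,-2,1.494)])"
```

```text
[-0.0375,0.0127,0.6452,-0.0012,-0.0008,0.0012]
[-0.0382,0.0136,0.9052,-0.0012,-0.0008,0.0012]
```

```bash
python3 -m inch '[[[-0.037,0.0127,0.2,-0.001,-0.001,0.001],[-0.037,0.013,0.4,-0.001,-0.001,0.001],[-0.037,0.013,0.6,-0.001,-0.001,0.001],[-0.038,0.0136,0.75,-0.001,-0.001,0.001],[-0.038,0.0136,0.85,-0.001,-0.001,0.001],[-0.038,0.0136,0.905,-0.001,-0.001,0.001],[-0.038,0.0136,0.905,-0.001,-0.001,0.001],[-0.038,0.0136,0.905,-0.001,-0.001,0.001]]]' 
python3 -m inch '[[[0,0,0,0,0,0],[0,0,0,0,0,0],[0,0,0,0,0,0],[0,0,0,0,0,0]]]' -1 30; python3 -c "
from h import *
rows([(507.5,-378,150,1.494)])"
```

```text
clock: 6.65
eef_pos: [508.1, -379.0, -1.2]
tcp_rot: [3.141, 0.001, 1.495]
contact_force: [-0.4, -0.3, 0.4]
opening: 0.996
grasp_force: 0.0
clock: 6.98
eef_pos: [508.8, -380.3, 0.4]
tcp_rot: [3.139, 0.003, 1.494]
contact_force: [0.4, 1.7, 6.9]
opening: 0.704
grasp_force: 30.7
[0.0089,-0.0053,-0.7479,0.0009,0.0008,-0.0001]
```

```bash
python3 -m inch '[[[0,0,-0.05,0,0,0],[0,0,-0.2,0,0,0],[0,0,-0.4,0,0,0],[0,0,-0.6,0,0,0],[0.009,-0.005,-0.75,0,0,0],[0.009,-0.005,-0.75,0,0,0],[0.009,-0.005,-0.75,0,0,0],[0.009,-0.005,-0.75,0,0,0]]]'
cat > held.py <<'E'
import sys
from m import *
lo,hi,th=eval(sys.argv[1])
s=r.sense();im=cv2.cvtColor(r.grab_frame('wrist'),cv2.COLOR_RGB2BGR);cv2.imwrite('pics/held.png',im)
p=np.array(s['eef_pos']);z=p[2]+th
hsv=cv2.cvtColor(im,cv2.COLOR_BGR2HSV);m=cv2.inRange(hsv,lo,hi);k=np.zeros_like(m);k[215:345,215:425]=1
m=cv2.morphologyEx(m*k,cv2.MORPH_CLOSE,np.ones((5,5)))
c=max(cv2.findContours(m,cv2.RETR_EXTERNAL,cv2.CHAIN_APPROX_NONE)[0],key=cv2.contourArea)
P=onz('wrist',cv2.convexHull(c).reshape(-1,2)*1.0,z,s)
q=R.from_euler('xyz',s['tcp_rot']).inv().apply(P-p);print('px',cv2.boundingRect(c))
print('tool x range',q[:,0].min(),q[:,0].max(),'y range',q[:,1].min(),q[:,1].max(),'circle',cv2.minEnclosingCircle(q[:,:2].astype(np.float32)),cv2.fitEllipse(q[:,:2].astype(np.float32)))
E
python3 held.py "((8,110,100),(25,255,255),9)"
```

```text
clock: 7.65
eef_pos: [506.5, -377.5, 148.7]
tcp_rot: [3.141, 0.002, 1.494]
contact_force: [0.4, 0.3, -0.6]
opening: 0.7
grasp_force: 32.6
px (253, 215, 132, 130)
tool x range -54.463234026012536 29.113324819000827 y range -36.30519505215284 38.27009102904588 circle ((-17.022981643676758, -0.12617504596710205), 49.42536926269531) ((-25.48883628845215, 0.6615257263183594), (75.04219055175781, 122.82476806640625), 87.81639862060547)
```

View pics/held.png

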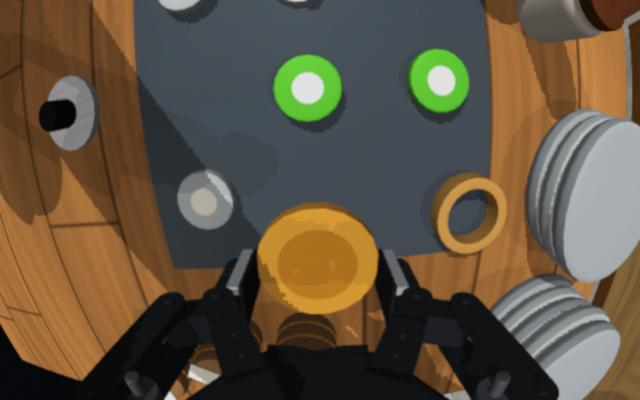

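The disc is held level between the pads, spanning columns 257–380 and rows 203–313. Both green cakes and the small follower are unmoved.

Run:
```python
from m import *
s=r.sense();p=np.array(s['eef_pos'])
def tl(uv,h):return R.from_euler('xyz',s['tcp_rot']).inv().apply(onz('wrist',uv,p[2]+h,s)-p)[:,:2].round(1).tolist()
print('far edge top face',tl([[318,313]],10.5),'near edge bottom',tl([[318,203]],0.5),'L/R',tl([[257,258],[380,258]],10.5))
im=cv2.imread('pics/held.png');print(im[296:330:2,318].tolist(),im[196:210,318].tolist())
rows([(502.2,2.5,150,1.494)])
```

```text
far edge top face [[-27.4, 0.4]] near edge bottom [[32.1, 0.4]] L/R [[6.8, -29.8], [6.7, 31.0]]
[[35, 122, 185], [37, 128, 189], [49, 147, 208], [52, 151, 212], [51, 150, 211], [53, 151, 212], [52, 151, 211], [52, 151, 211], [50, 146, 206], [30, 74, 109], [19, 34, 49], [22, 35, 51], [22, 36, 51], [19, 46, 69], [23, 57, 85], [21, 36, 54], [22, 36, 52]] [[82, 75, 67], [83, 75, 68], [82, 73, 67], [82, 76, 68], [80, 73, 68], [71, 75, 77], [55, 79, 98], [36, 84, 120], [30, 86, 126], [30, 87, 127], [30, 87, 127], [33, 93, 136], [40, 115, 165], [51, 144, 202]]
[1.8912,-0.1659,-0.0126,-0.0003,0.0002,-0.0002]
```

```bash
python3 -m inch '[[[0.2,0,0,0,0,0],[0.4,-0.04,0,0,0,0],[0.6,-0.06,0,0,0,0],[0.8,-0.1,0,0,0,0],[0.98,-0.1,0,0,0,0]]]' >/dev/null;python3 -c "
from h import *
rows([(501.6,0.1,120,1.494)])"
```

```text
[0.8893,-0.0565,0.131,-0.0014,-0.0,-0.0003]
```

```bash
python3 -m inch '[[[0.2,-0.01,0,0,0,0],[0.4,-0.02,0,0,0,0],[0.6,-0.04,0.05,0,0,0],[0.8,-0.05,0.1,-0.001,0,0],[0.89,-0.0565,0.13,-0.001,0,0],[0.89,-0.0565,0.13,-0.001,0,0],[0.89,-0.0565,0.13,-0.001,0,0],[0.89,-0.0565,0.13,-0.001,0,0]]]' >/dev/null;python3 -c "
from h import *
print(r.sense()['eef_pos'])
rows([(501.6,0.1,95,1.494),(501.6,0.1,50,1.494),(501.6,0.1,35,1.494)])"
```

```text
[503.9193502   -2.68165994 121.02888135]
[0.0132,-0.0128,0.1301,0.0005,0.0005,0.0]
[0.0135,-0.0132,0.3551,0.0005,0.0005,0.0]
[0.0137,-0.0134,0.4301,0.0005,0.0005,0.0]
```

```bash
python3 -m inch '[[[0.013,-0.013,0,0,0,0],[0.0133,-0.013,0.07,0,0,0],[0.0133,-0.013,0.13,0,0,0],[0.0133,-0.013,0.13,0,0,0],[0.0133,-0.013,0.13,0,0,0],[0.0133,-0.013,0.13,0,0,0]]]' >/dev/null;python3 -c "
from h import *
print(r.sense()['eef_pos'])
rows([(501.6,0.1,50,1.494),(501.6,0.1,34,1.494)])"
```

```text
[ 5.02315748e+02 -8.02355175e-02  9.62150731e+01]
[0.0009,-0.0045,0.2311,0.0012,0.0004,-0.0005]
[0.001,-0.0048,0.3111,0.0012,0.0004,-0.0005]
```

```bash
python3 -m inch '[[[0.001,-0.004,0.06,0,0,0],[0.001,-0.004,0.12,0,0,0],[0.001,-0.004,0.18,0,0,0],[0.001,-0.004,0.23,0.001,0,0],[0.001,-0.004,0.27,0.001,0,0],[0.001,-0.004,0.31,0.001,0,0],[0.001,-0.004,0.31,0.001,0,0],[0.001,-0.004,0.31,0.001,0,0]]]';python3 -c "
from h import *
rows([(501.6,0.1,34,1.494),(501.6,0.1,30,1.494)])"
```

```text
clock: 9.95
eef_pos: [501.3, 0.6, 33.5]
tcp_rot: [-3.141, 0.001, 1.494]
contact_force: [-0.5, -0.0, -0.2]
opening: 0.703
grasp_force: 32.6
[-0.0026,0.0016,-0.0025,-0.0002,0.0004,-0.0001]
[-0.0026,0.0016,0.0175,-0.0002,0.0004,-0.0001]
```

```bash
python3 -m inch '[[[-0.0015,0.001,0.008,0,0,0],[-0.0015,0.001,0.013,0,0,0],[-0.0015,0.001,0.015,0,0,0],[-0.0015,0.001,0.015,0,0,0]]]'
```

```text
clock: 10.28
eef_pos: [501.8, 0.3, 30.9]
tcp_rot: [3.141, 0.001, 1.494]
contact_force: [0.2, -0.0, -1.4]
opening: 0.706
grasp_force: 32.6
```

```bash
python3 -m inch '[[[0,0,0,0,0,0],[0,0,0,0,0,0],[0,0,0,0,0,0],[0,0,0,0,0,0]]]' 1;python3 -m inch '[[[0,0,-0.1,0,0,0],[0,0,-0.3,0,0,0],[0,0,-0.5,0,0,0],[0,0,-0.7,0,0,0],[0,0,-0.7,0,0,0],[0,0,-0.7,0,0,0],[0,0,-0.7,0,0,0]]]'
cat > look2.py <<'E'
from m import *
s=r.sense();im=cv2.cvtColor(r.grab_frame('wrist'),cv2.COLOR_RGB2BGR);cv2.imwrite('pics/look.png',im);print(s['eef_pos'])
for g in circ(im,(8,110,120),(25,255,255),40,(250,100,400,280),500,s):print('disc@40',g)
for z in (56,72):
  for g in circ(im,(40,100,60),(75,255,255),z,(250,100,400,290),500,s):print('green@',z,g)
E
python3 look2.py; python3 -c "
from h import *
rows([(505.3,-284.6,180,1.494)])"
```

```text
clock: 10.62
eef_pos: [501.7, 0.3, 30.8]
tcp_rot: [3.141, 0.001, 1.494]
contact_force: [0.0, 0.1, 0.0]
opening: 0.998
grasp_force: 0.0
clock: 11.2
eef_pos: [501.3, 0.5, 170.6]
tcp_rot: [3.141, 0.001, 1.494]
contact_force: [-0.3, 0.1, -0.3]
opening: 1.0
grasp_force: 0.0
[501.30407073   0.50175511 170.55679154]
disc@40 ([294.0, 250.0], [665.8, -99.8], [38.7, 238.1], 0)
disc@40 ([317.0, 187.0], [501.8, 2.4], [61.5, 62.2], 169)
disc@40 ([382.0, 108.0], [567.9, 71.8], [15.3, 73.1], 87)
disc@40 ([303.0, 108.0], [495.0, 77.3], [31.2, 103.3], 85)
[-1.4196,0.1325,-0.0497,-0.0005,0.0004,-0.0001]
```

```bash
python3 -m inch '[[[-0.2,0.02,0,0,0,0],[-0.4,0.04,0,0,0,0],[-0.6,0.06,0,0,0,0],[-0.8,0.08,0,0,0,0],[-0.95,0.09,-0.03,0,0,0],[-0.95,0.09,-0.03,0,0,0],[-0.95,0.09,-0.03,0,0,0]]]' >/dev/null;python3 -c "
from h import *
rows([(505.3,-284.6,180,1.494)])"
```

```text
[-0.4638,0.0442,-0.0238,-0.0008,0.0001,-0.0011]
```

```bash
python3 -m inch '[[[-0.2,0.02,0,0,0,0],[-0.4,0.04,0,0,0,0],[-0.464,0.044,-0.024,-0.001,0,-0.001],[-0.464,0.044,-0.024,-0.001,0,-0.001],[-0.464,0.044,-0.024,-0.001,0,-0.001],[-0.464,0.044,-0.024,-0.001,0,-0.001],[-0.464,0.044,-0.024,-0.001,0,-0.001]]]' >/dev/null;python3 look.py | grep -E "green"; python3 -c "
from h import *
rows([(505.3,-284,50,1.494),(505.3,-284,2,1.494)])"
```

```text
green ([428.0, 172.0], [626.2, -280.4], [61.2, 64.7], 52)
green ([320.0, 137.0], [512.8, -238.0], [60.9, 61.7], 8)
[-0.011,-0.0064,0.6573,0.0007,0.0002,0.0013]
[-0.0109,-0.007,0.8973,0.0007,0.0002,0.0013]
```

```bash
python3 look.py | grep -E "green|white"; python3 -c "
from h import *
rows([(512.8,-238,100,1.494),(512.8,-238,2,1.494)])"
```

```text
green ([428.0, 171.0], [626.2, -280.4], [61.2, 64.5], 50)
green ([320.0, 137.0], [512.9, -237.9], [61.1, 61.7], 16)
white@8 ([534.0, 285.0], [854.6, -474.8], [89.0, 192.3], 20)
white@8 ([231.0, 263.0], [392.5, -383.0], [59.0, 64.4], 177)
white@8 ([526.0, 247.0], [789.7, -398.2], [29.8, 94.6], 168)
white@8 ([520.0, 231.0], [773.4, -372.0], [37.6, 107.8], 162)
white@8 ([430.0, 173.0], [631.3, -283.9], [28.7, 28.8], 58)
white@8 ([110.0, 186.0], [229.9, -265.1], [83.8, 87.0], 169)
white@8 ([320.0, 138.0], [513.0, -239.3], [28.6, 28.7], 61)
white@8 ([528.0, 87.0], [774.9, -183.0], [34.9, 84.4], 95)
white@8 ([201.0, 76.0], [392.8, -160.1], [61.9, 62.5], 144)
white@8 ([307.0, 72.0], [504.9, -170.1], [62.3, 63.1], 115)
[0.2225,0.014,0.4081,0.0009,0.0002,0.0013]
[0.2229,0.0127,0.8981,0.0009,0.0002,0.0013]
```

```bash
python3 -m inch '[[[0.15,0.01,0.1,0,0,0],[0.222,0.013,0.3,0.001,0,0.001],[0.222,0.013,0.5,0.001,0,0.001],[0.222,0.013,0.7,0.001,0,0.001],[0.222,0.013,0.8,0.001,0,0.001],[0.222,0.013,0.86,0.001,0,0.001],[0.222,0.013,0.898,0.001,0,0.001],[0.222,0.013,0.898,0.001,0,0.001]]]' 
python3 -m inch '[[[0,0,0,0,0,0],[0,0,0,0,0,0],[0,0,0,0,0,0],[0,0,0,0,0,0],[0,0,0,0,0,0]]]' -1 30
```

```text
clock: 13.18
eef_pos: [512.8, -239.2, 1.5]
tcp_rot: [-3.141, 0.001, 1.494]
contact_force: [-0.3, 0.5, -0.7]
opening: 1.002
grasp_force: 0.0
clock: 13.6
eef_pos: [514.2, -240.2, 4.0]
tcp_rot: [3.139, 0.002, 1.493]
contact_force: [-0.8, 1.4, 6.5]
opening: 0.704
grasp_force: 31.7
```

```bash
python3 -m inch '[[[0,0,-0.1,0,0,0],[0,0,-0.3,0,0,0],[0,0,-0.5,0,0,0],[0.1,0,-0.65,0,0,0],[0.3,0,-0.75,0,0,0],[0.3,0,-0.75,0,0,0],[0.3,0,-0.75,0,0,0],[0.3,0,-0.75,0,0,0]]]' >/dev/null; python3 -c "
from h import *
print(r.sense()['eef_pos'],r.sense()['opening'])
rows([(502.1,0.3,140,1.494)])"
```

```text
[ 517.71615734 -179.7533517   152.65009879] 0.7034513584646007
[0.8918,-0.1463,0.0614,0.0004,0.0006,0.0002]
```

```bash
python3 -m inch '[[[0.2,-0.04,0,0,0,0],[0.4,-0.06,0,0,0,0],[0.6,-0.1,0,0,0,0],[0.8,-0.13,0.06,0,0,0],[0.892,-0.146,0.06,0,0,0],[0.892,-0.146,0.06,0,0,0],[0.892,-0.146,0.06,0,0,0],[0.892,-0.146,0.06,0,0,0]]]' >/dev/null; python3 -m inch '[[[0,0,0,0,0,0],[0,0,0,0,0,0]]]';python3 held.py "((40,100,60),(75,255,255),14)"; python3 -c "
from h import *
rows([(502.1,0.3,100,1.494),(502.1,0.3,60,1.494),(502.1,0.3,47,1.494)])"
```

```text
clock: 15.1
eef_pos: [502.4, -0.8, 139.8]
tcp_rot: [3.142, 0.001, 1.492]
contact_force: [0.7, 0.8, -0.3]
opening: 0.704
grasp_force: 33.1
px (257, 215, 121, 100)
tool x range -25.303538022962552 31.03402867939193 y range -29.136639887165384 29.23037678006441 circle ((5.298891544342041, -0.15628033876419067), 31.118213653564453) ((5.363554000854492, -0.05816054344177246), (59.274269104003906, 62.5943489074707), 85.8677749633789)
[0.0051,-0.002,0.1993,0.0,0.0004,-0.0007]
[0.0054,-0.0021,0.3993,0.0,0.0004,-0.0007]
[0.0055,-0.0021,0.4643,0.0,0.0004,-0.0007]
```

```bash
sed -i 's/k\[215:345,215:425\]=1/k[170:345,215:425]=1/' held.py; for h in 11 13; do python3 held.py "((40,100,60),(75,255,255),$h)";done; python3 -c "
import cv2;im=cv2.imread('pics/held.png');cv2.imwrite('pics/c5.png',cv2.resize(im[170:345,215:425],None,fx=3,fy=3))"
```

```text
px (257, 203, 121, 112)
tool x range -27.768748244866533 35.70143113852975 y range -29.809662597156592 29.913944261172666 circle ((3.6688897609710693, -0.05315729230642319), 32.14877700805664) ((3.7273969650268555, -0.04832887649536133), (60.6438102722168, 64.33972930908203), 87.1521224975586)
px (257, 203, 121, 112)
tool x range -26.123260901535417 36.38452237184847 y range -29.36011382893627 29.45916281843578 circle ((4.837777614593506, -0.05446299538016319), 31.66131019592285) ((4.886193752288818, -0.05538773536682129), (59.73482131958008, 63.34096145629883), 86.93052673339844)
```

View pics/c5.png

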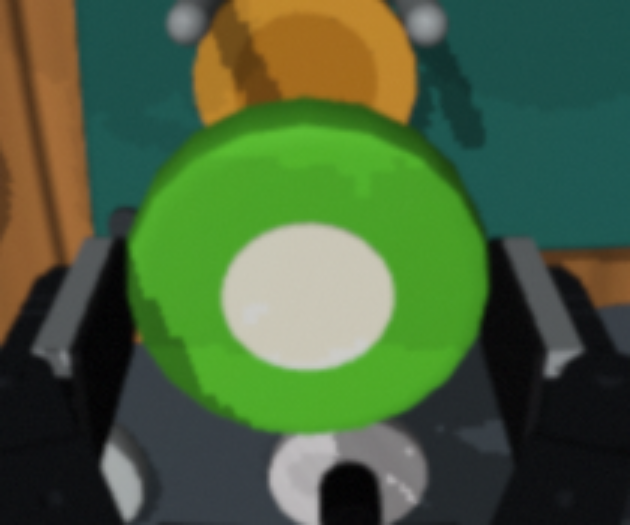

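The crop shows the cake held level, its tag centred at about picture (317.3,268.7), and the disc in the nest behind it.

Run:
```python
from m import *
s=r.sense();p=np.array(s['eef_pos']);print(p)
for h in(8,10,12):print(h,R.from_euler('xyz',s['tcp_rot']).inv().apply(onz('wrist',[[317.3,268.7]],p[2]+h,s)-p)[:,:2].round(1).tolist())
```

```text
[ 5.02345702e+02 -3.41251536e-01  1.39937579e+02]
8 [[-0.4, -0.0]]
10 [[0.8, -0.0]]
12 [[2.0, -0.0]]
```

```bash
python3 -m inch '[[[0.003,0,0.1,0,0,0],[0.003,0,0.2,0,0,0],[0.004,0,0.3,0,0,0],[0.004,0,0.4,0,0,0],[0.004,0,0.44,0,0,0],[0.004,0,0.465,0,0,0],[0.004,0,0.465,0,0,0],[0.004,0,0.465,0,0,0]]]'; python3 -c "
from h import *
rows([(502.2,0.4,44.5,1.494)])"
```

```text
clock: 15.92
eef_pos: [502.8, 1.0, 47.5]
tcp_rot: [3.141, 0.001, 1.493]
contact_force: [-0.3, -0.5, -0.3]
opening: 0.707
grasp_force: 33.1
[-0.0033,-0.0027,0.0148,0.0002,0.0004,-0.0002]
```

```bash
python3 -m inch '[[[-0.002,-0.002,0.008,0,0,0],[-0.002,-0.002,0.015,0,0,0],[-0.002,-0.002,0.015,0,0,0],[-0.002,-0.002,0.015,0,0,0]]]'
```

```text
clock: 16.25
eef_pos: [502.1, 0.7, 44.3]
tcp_rot: [3.141, 0.001, 1.494]
contact_force: [0.3, -0.3, -1.2]
opening: 0.702
grasp_force: 33.1
```

```bash
python3 -m inch '[[[0,0,0.002,0,0,0],[0,0,0.002,0,0,0],[0,0,0.002,0,0,0],[0,0,0.002,0,0,0]]]' 1;python3 -m inch '[[[0,0,-0.1,0,0,0],[0,0,-0.3,0,0,0],[0,0,-0.5,0,0,0],[0,0,-0.7,0,0,0],[0,0,-0.7,0,0,0],[0,0,-0.7,0,0,0],[0,0,-0.7,0,0,0]]]' >/dev/null; python3 look2.py; python3 -c "
from h import *
rows([(626.2,-280.4,180,1.494)])"
```

```text
clock: 16.58
eef_pos: [502.0, 0.8, 43.6]
tcp_rot: [3.141, 0.001, 1.494]
contact_force: [-0.0, 0.4, -0.2]
opening: 1.0
grasp_force: 0.0
[501.53887812   0.92826924 183.30871428]
disc@40 ([285.0, 231.0], [726.0, -151.9], [87.1, 402.3], 0)
disc@40 ([381.0, 108.0], [570.0, 71.8], [16.0, 80.7], 87)
disc@40 ([302.0, 108.0], [493.7, 76.4], [72.0, 98.9], 84)
green@ 56 ([318.0, 186.0], [502.3, 3.6], [61.6, 63.1], 170)
green@ 72 ([318.0, 186.0], [502.6, 8.3], [58.0, 59.4], 170)
[-1.3541,0.7326,0.0132,-0.0005,0.0004,-0.0001]
```

```bash
python3 -m inch '[[[-0.2,0,0,0,0,0],[-0.4,0.1,0,0,0,0],[-0.6,0.25,0,0,0,0],[-0.8,0.4,0,0,0,0],[-0.95,0.55,0,0,0,0],[-0.95,0.72,0,0,0,0],[-0.95,0.73,0,0,0,0],[-0.95,0.73,0,0,0,0]]]' >/dev/null;python3 -c "
from h import *
rows([(626.2,-280.4,180,1.494)])"
```

```text
[-0.3995,-0.0082,0.0054,-0.0006,0.0002,-0.0005]
```

```bash
python3 -m inch '[[[-0.2,0,0,0,0,0],[-0.4,-0.008,0.005,-0.001,0,0],[-0.4,-0.008,0.005,-0.001,0,0],[-0.4,-0.008,0.005,-0.001,0,0],[-0.4,-0.008,0.005,-0.001,0,0],[-0.4,-0.008,0.005,-0.001,0,0]]]' >/dev/null;python3 look.py | grep -E "green"; python3 -c "
from h import *
rows([(626.2,-280.4,100,1.494),(626.2,-280.4,2,1.494)])"
```

```text
green ([320.0, 182.0], [627.9, -280.4], [61.0, 62.6], 8)
[-0.0124,0.0077,0.4122,0.0007,0.0002,0.0003]
[-0.0122,0.0067,0.9022,0.0007,0.0002,0.0003]
```

```bash
python3 -m inch '[[[-0.005,0.01,0.1,0,0,0],[-0.005,0.014,0.3,0,0,0],[-0.005,0.014,0.5,0,0,0],[-0.005,0.014,0.7,0.001,0,0],[-0.005,0.014,0.8,0.001,0,0],[-0.005,0.014,0.86,0.001,0,0],[-0.005,0.014,0.902,0.001,0,0],[-0.005,0.014,0.902,0.001,0,0]]]' 
python3 -m inch '[[[0,0,0,0,0,0],[0,0,0,0,0,0],[0,0,0,0,0,0],[0,0,0,0,0,0],[0,0,0,0,0,0]]]' -1 30
```

```text
clock: 19.1
eef_pos: [628.1, -280.0, 1.6]
tcp_rot: [-3.14, 0.001, 1.494]
contact_force: [0.4, 0.2, 1.0]
opening: 1.004
grasp_force: 0.0
clock: 19.52
eef_pos: [629.7, -281.4, 4.7]
tcp_rot: [3.138, 0.002, 1.494]
contact_force: [0.0, 0.7, 7.0]
opening: 0.703
grasp_force: 32.2
```

```bash
python3 -m inch '[[[0,0,-0.1,0,0,0],[0,0,-0.3,0,0,0],[0,0,-0.5,0,0,0],[0,-0.1,-0.7,0,0,0],[0.1,-0.2,-0.82,0,0,0],[0.3,-0.4,-0.82,0,0,0],[0.45,-0.55,-0.82,0,0,0],[0.5,-0.6,-0.82,0,0,0]]]' >/dev/null; python3 -m inch '[[[0,0,0,0,0,0],[0,0,0,0,0,0]]]' | grep -E "eef|opening"; python3 -c "
from h import *
rows([(502.2,1.5,160,1.494)])"
```

```text
eef_pos: [516.0, -170.9, 167.7]
opening: 0.704
[0.8544,-0.134,0.0368,0.0006,0.0005,0.0003]
```

```bash
python3 -m inch '[[[0.2,-0.04,0,0,0,0],[0.4,-0.06,0,0,0,0],[0.6,-0.1,0,0,0,0],[0.8,-0.13,0.03,0,0,0],[0.854,-0.134,0.036,0,0,0],[0.854,-0.134,0.036,0,0,0],[0.854,-0.134,0.036,0,0,0],[0.854,-0.134,0.036,0,0,0]]]' >/dev/null; python3 -m inch '[[[0,0,0,0,0,0],[0,0,0,0,0,0],[0,0,0,0,0,0]]]'>/dev/null
python3 - <<'E'
from m import *
s=r.sense();im=cv2.cvtColor(r.grab_frame('wrist'),cv2.COLOR_RGB2BGR);p=np.array(s['eef_pos']);print(p)
m=cv2.inRange(cv2.cvtColor(im,cv2.COLOR_BGR2HSV),(10,0,150),(40,70,255));k=np.zeros_like(m);k[230:305,280:355]=1
c=max(cv2.findContours(m*k,cv2.RETR_EXTERNAL,cv2.CHAIN_APPROX_NONE)[0],key=cv2.contourArea);e=cv2.fitEllipse(cv2.convexHull(c));print(e)
for h in(11,12.5):print(h,R.from_euler('xyz',s['tcp_rot']).inv().apply(onz('wrist',[e[0]],p[2]+h,s)-p)[:,:2].round(1).tolist())
rows([(502.2,1.5,100,1.494),(502.2,1.5,63,1.494)])
E
```

```text
[ 5.03064342e+02 -3.66976220e-01  1.58988400e+02]
((317.1655578613281, 270.96221923828125), (45.71942138671875, 55.03755187988281), 88.73194122314453)
11 [[0.0, -0.1]]
12.5 [[1.0, -0.1]]
[0.0084,-0.0046,0.2948,0.0001,0.0004,-0.0005]
[0.0086,-0.0047,0.4798,0.0001,0.0004,-0.0005]
```

Offset about +0.9, as expected. Lower it.

```bash
python3 -m inch '[[[0.006,-0.004,0.1,0,0,0],[0.006,-0.004,0.2,0,0,0],[0.006,-0.004,0.3,0,0,0],[0.006,-0.004,0.4,0,0,0],[0.006,-0.004,0.45,0,0,0],[0.006,-0.004,0.48,0,0,0],[0.006,-0.004,0.48,0,0,0],[0.006,-0.004,0.48,0,0,0]]]'; python3 -c "
from h import *
rows([(502.2,1.5,60.4,1.494)])"
```

```text
clock: 21.98
eef_pos: [502.5, 1.6, 63.3]
tcp_rot: [3.141, 0.001, 1.493]
contact_force: [-0.1, -0.3, 0.5]
opening: 0.701
grasp_force: 32.9
[-0.0007,-0.0014,0.0146,0.0001,0.0004,-0.0002]
```

```bash
python3 -m inch '[[[0,-0.001,0.008,0,0,0],[0,-0.001,0.015,0,0,0],[0,-0.001,0.016,0,0,0],[0,-0.001,0.016,0,0,0]]]'; python3 -m inch '[[[0,-0.001,0,0,0,0],[0,0,0,0,0,0],[0,0,0,0,0,0],[0,0,0,0,0,0]]]' 1;python3 -m inch '[[[0,0,-0.1,0,0,0],[0,0,-0.3,0,0,0],[0,0,-0.5,0,0,0],[0,0,-0.65,0,0,0],[0,0,-0.65,0,0,0],[0,0,-0.65,0,0,0],[0,0,-0.65,0,0,0]]]' >/dev/null; python3 look2.py; python3 -c "
from h import *
rows([(504.7,-170,180,1.494)])"
```

```text
clock: 22.32
eef_pos: [502.8, 1.8, 60.7]
tcp_rot: [3.14, 0.001, 1.494]
contact_force: [-0.4, -0.3, 4.4]
opening: 0.706
grasp_force: 33.4
clock: 22.65
eef_pos: [502.0, 1.8, 59.8]
tcp_rot: [3.141, 0.001, 1.494]
contact_force: [0.4, -0.1, 0.3]
opening: 0.998
grasp_force: 0.0
[501.47646452   1.9225862  189.3135067 ]
disc@40 ([381.0, 108.0], [569.2, 72.8], [20.4, 51.9], 85)
disc@40 ([287.0, 179.0], [477.3, 2.2], [175.1, 294.7], 85)
green@ 56 ([319.0, 190.0], [502.5, -0.8], [65.3, 71.2], 176)
green@ 72 ([319.0, 190.0], [502.8, 4.1], [61.5, 67.0], 176)
[-0.8556,0.0846,0.0442,-0.0006,0.0004,-0.0001]
```

```bash
python3 -m inch '[[[-0.2,0.02,0,0,0,0],[-0.4,0.04,0,0,0,0],[-0.6,0.06,0.02,0,0,0],[-0.8,0.08,0.04,0,0,0],[-0.855,0.085,0.04,-0.001,0,0],[-0.855,0.085,0.04,-0.001,0,0],[-0.855,0.085,0.04,-0.001,0,0],[-0.855,0.085,0.04,-0.001,0,0]]]' 0 >/dev/null;  python3 -m inch '[[[0,0,0,0,0,0],[0,0,0,0,0,0]]]'>/dev/null;python3 look.py | grep white
python3 - <<'E'
from m import *
s=r.sense();im=cv2.imread('pics/look.png')
m=cv2.inRange(cv2.cvtColor(im,cv2.COLOR_BGR2HSV),(0,0,0),(180,255,45));k=np.zeros_like(m);k[150:240,280:360]=1
for c in cv2.findContours(m*k,cv2.RETR_EXTERNAL,cv2.CHAIN_APPROX_NONE)[0]:
  if cv2.contourArea(c)>60:
    b=cv2.boundingRect(c);print('knob px',b,onz('wrist',[[b[0]+b[2]/2,b[1]+b[3]-b[2]/2]],35,s).round(1))
rows([(504.7,-170,100,1.494),(504.7,-170,14,1.494)])
E
```

```text
white@8 ([529.0, 326.0], [-923.0, -910.9], [473.0, 3568.4], 0)
white@8 ([518.0, 305.0], [805.4, -393.3], [46.1, 111.0], 153)
white@8 ([513.0, 291.0], [788.2, -364.3], [56.1, 120.5], 150)
white@8 ([124.0, 263.0], [228.1, -265.7], [88.1, 88.5], 40)
white@8 ([529.0, 191.0], [784.4, -208.4], [62.3, 108.1], 53)
white@8 ([214.0, 181.0], [392.6, -162.6], [61.7, 63.7], 152)
white@8 ([316.0, 179.0], [504.8, -170.1], [62.6, 63.2], 150)
white@8 ([164.0, 65.0], [348.7, -25.5], [88.3, 88.7], 117)
knob px (306, 172, 22, 25) [[ 506.1 -169.7   35. ]]
[-0.0061,-0.0063,0.4096,0.001,0.0003,0.0004]
[-0.0057,-0.0077,0.8396,0.001,0.0003,0.0004]
```

```bash
python3 -m inch '[[[-0.006,-0.006,0.1,0,0,0],[-0.006,-0.006,0.3,0,0,0],[-0.006,-0.006,0.5,0,0,0],[-0.006,-0.007,0.65,0.001,0,0],[-0.006,-0.007,0.75,0.001,0,0],[-0.006,-0.007,0.81,0.001,0,0],[-0.006,-0.007,0.838,0.001,0,0],[-0.006,-0.007,0.838,0.001,0,0]]]' 
python3 -m inch '[[[0,0,0,0,0,0],[0,0,0,0,0,0],[0,0,0,0,0,0],[0,0,0,0,0,0],[0,0,0,0,0,0]]]' -1 30
```

```text
clock: 24.83
eef_pos: [504.6, -170.8, 13.8]
tcp_rot: [-3.141, 0.001, 1.494]
contact_force: [-1.0, -0.5, -0.4]
opening: 0.499
grasp_force: 0.0
clock: 25.25
eef_pos: [505.9, -171.5, 15.7]
tcp_rot: [3.139, 0.002, 1.494]
contact_force: [0.0, 1.3, 7.5]
opening: 0.263
grasp_force: 30.1
```

```bash
python3 -m inch '[[[0,0,-0.1,0,0,0],[0,0,-0.3,0,0,0],[0,0,-0.5,0,0,0],[0.1,0,-0.7,0,0,0],[0.3,0,-0.82,0,0,0],[0.5,-0.04,-0.82,0,0,0],[0.7,-0.07,-0.82,0,0,0],[0.8,-0.08,-0.82,0,0,0]]]' >/dev/null; python3 -m inch '[[[0,0,0,0,0,0],[0,0,0,0,0,0],[0,0,0,0,0,0]]]' | grep -E "eef|opening"; python3 -c "
from h import *
rows([(502.1,1.2,150,1.494),(502.1,1.2,120,1.494)])"
```

```text
eef_pos: [501.2, -10.6, 178.4]
opening: 0.265
[0.0593,-0.0,0.1421,0.0002,0.0005,0.0001]
[0.0595,-0.0001,0.2921,0.0002,0.0005,0.0001]
```

```bash
python3 -m inch '[[[0.04,0,0,0,0,0],[0.059,0,0.07,0,0,0],[0.059,0,0.14,0,0,0],[0.059,0,0.22,0,0,0],[0.059,0,0.29,0,0,0],[0.059,0,0.29,0,0,0],[0.059,0,0.29,0,0,0],[0.059,0,0.29,0,0,0]]]' >/dev/null; python3 -m inch '[[[0,0,0,0,0,0],[0,0,0,0,0,0]]]' | grep -E "eef"; python3 -c "
from h import *
rows([(502.1,1.2,100,1.494),(502.1,1.2,91,1.494),(502.1,1.2,88,1.494)])"
```

```text
eef_pos: [502.7, 1.3, 121.0]
[-0.0006,-0.003,0.105,0.0005,0.0003,-0.0002]
[-0.0006,-0.0031,0.15,0.0005,0.0003,-0.0002]
[-0.0005,-0.0031,0.165,0.0005,0.0003,-0.0002]
```

```bash
python3 -m inch '[[[0,-0.002,0.05,0,0,0],[0,-0.002,0.1,0,0,0],[0,-0.002,0.13,0,0,0],[0,-0.002,0.15,0,0,0],[0,-0.002,0.158,0,0,0],[0,-0.002,0.165,0,0,0],[0,-0.002,0.165,0,0,0],[0,-0.002,0.165,0,0,0]]]'
```

```text
clock: 27.67
eef_pos: [501.1, 1.5, 87.7]
tcp_rot: [-3.14, 0.001, 1.494]
contact_force: [-6.1, 0.3, 12.8]
opening: 0.267
grasp_force: 31.0
```

```bash
python3 -m inch '[[[0,0,-0.003,0,0,0],[0,0,-0.003,0,0,0],[0,0,-0.003,0,0,0],[0,0,-0.003,0,0,0]]]' 0.1; python3 -m inch '[[[0,0,-0.1,0,0,0],[0,0,-0.3,0,0,0],[0,0,-0.5,0,0,0],[0,0,-0.5,0,0,0],[0,0,-0.5,0,0,0],[0,0,-0.5,0,0,0],[0,0,-0.5,0,0,0]]]' >/dev/null
python3 - <<'E'
from m import *
s=r.sense();im=cv2.cvtColor(r.grab_frame('wrist'),cv2.COLOR_RGB2BGR);print(s['eef_pos'])
for g in circ(im,(0,0,120),(180,60,255),80,(240,100,400,300),500,s):print(g)
sd=cv2.cvtColor(r.grab_frame('side'),cv2.COLOR_RGB2BGR)
a=cv2.resize(im[130:290,240:400],(400,400),interpolation=3);b=cv2.resize(sd[165:265,290:390],(400,400),interpolation=3)
cv2.imwrite('pics/c6.png',np.hstack([a,b]))
E
```

```text
clock: 28.0
eef_pos: [501.8, 1.4, 87.6]
tcp_rot: [3.141, 0.001, 1.494]
contact_force: [-0.6, 0.5, 0.2]
opening: 0.546
grasp_force: 0.0
[500.65182826   1.53935641 186.43610226]
([318.0, 195.0], [501.0, 2.8], [61.9, 62.6], 142)
```

View pics/c6.png

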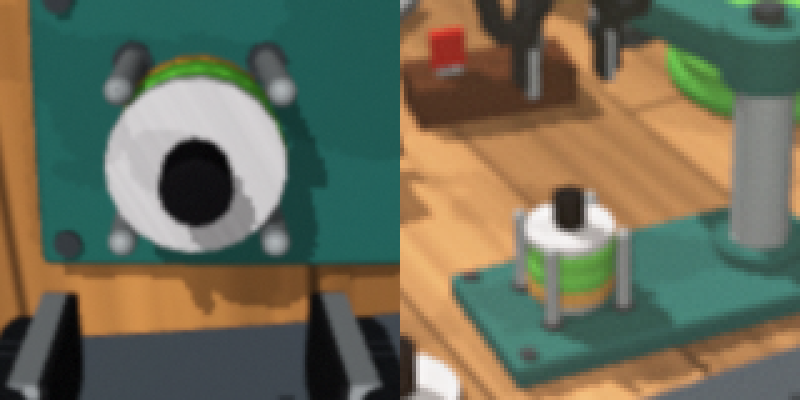

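The stack is complete: the follower sits flat inside the posts with knob up. Next I swing the arm back.

```bash
python3 -c "
from h import *
rows([(503,5,300,1.52),(606.4,191.6,300,1.80)])"
```

```text
[0.0174,0.0087,-0.5686,-0.0008,0.0004,-0.0084]
[0.9875,0.4522,-0.5711,-0.0009,0.0003,-0.0975]
```

```bash
python3 -m inch '[[[0,0,-0.2,0,0,0],[0,0,-0.4,0,0,0],[0.05,0.02,-0.56,0,0,0],[0.25,0.1,-0.57,0,0,-0.03],[0.45,0.2,-0.57,0,0,-0.06],[0.65,0.3,-0.57,0,0,-0.09],[0.85,0.4,-0.57,0,0,-0.0975],[0.9875,0.452,-0.57,0,0,-0.0975]]]' 0.1 20 >/dev/null; python3 -m inch '[[[0,0,0,0,0,0],[0,0,0,0,0,0],[0,0,0,0,0,0],[0,0,0,0,0,0]]]' | grep -E eef
python3 - <<'E'
from m import *
s=r.sense();im=cv2.cvtColor(r.grab_frame('wrist'),cv2.COLOR_RGB2BGR);print(s['eef_pos'],s['tcp_rot'])
cv2.imwrite('pics/w7.png',im)
m=cv2.inRange(cv2.cvtColor(im,cv2.COLOR_BGR2HSV),(0,0,0),(180,255,50));k=np.zeros_like(m);k[150:250,260:380]=1
for c in cv2.findContours(m*k,cv2.RETR_EXTERNAL,cv2.CHAIN_APPROX_NONE)[0]:
  if cv2.contourArea(c)>60:
    b=cv2.boundingRect(c);print('px',b,onz('wrist',[[b[0]+b[2]/2,b[1]+b[3]-b[2]/2.4]],235,s).round(1))
rows([(606.4,191.6,300,1.80),(606.4,191.6,197,1.80)])
E
```

```text
eef_pos: [606.4, 190.6, 300.7]
[606.38444559 190.63828302 300.72831359] [-3.13968952e+00  1.60528198e-03  1.79931401e+00]
px (295, 185, 49, 50) [[607.9 191.5 235. ]]
[0.0053,0.0007,0.0057,-0.0004,0.0005,-0.0004]
[0.006,0.0013,0.5207,-0.0004,0.0005,-0.0004]
```

```bash
python3 -m inch '[[[0.006,0.003,0.2,0,0,0],[0.006,0.004,0.35,0,0,0],[0.006,0.004,0.46,0,0,0],[0.006,0.004,0.52,0,0,0],[0.006,0.004,0.52,0,0,0],[0.006,0.004,0.52,0,0,0]]]' && python3 -m inch '[[[0,0,0,0,0,0],[0,0,0,0,0,0]]]' -0.2 20
python3 - <<'E'
from m import *
P=np.array([652,-9]);
L=[]
for i in range(1,9):
    f=1.80+i*0.07;x,y=P+205*np.array([np.cos(f),np.sin(f)]);L.append((x,y,197,f))
rows(L)
E
```

```text
clock: 30.23
eef_pos: [607.7, 192.3, 198.0]
tcp_rot: [-3.141, 0.001, 1.799]
contact_force: [-0.2, 0.5, -0.4]
opening: 0.552
grasp_force: 0.0
clock: 30.4
eef_pos: [608.6, 193.0, 199.5]
tcp_rot: [3.139, 0.001, 1.8]
contact_force: [-0.2, -1.7, 0.9]
opening: 0.399
grasp_force: 0.0
[-0.0105,-0.0899,0.0122,0.0009,0.0003,-0.0224]
[-0.0181,-0.1613,0.012,0.0009,0.0004,-0.0447]
[-0.0306,-0.2319,0.0118,0.0009,0.0004,-0.067]
[-0.048,-0.3015,0.0116,0.0008,0.0004,-0.0892]
[-0.0703,-0.3697,0.0114,0.0008,0.0004,-0.1115]
[-0.0972,-0.4361,0.0113,0.0008,0.0005,-0.1338]
[-0.1288,-0.5006,0.0111,0.0008,0.0005,-0.1561]
[-0.1648,-0.5626,0.011,0.0008,0.0005,-0.1784]
```

```bash
python3 -m inch '[[[-0.0105,-0.09,0.005,0,0,-0.0224],[-0.018,-0.161,0.01,0,0,-0.0447],[-0.0306,-0.232,0.01,0,0,-0.067],[-0.048,-0.3015,0.01,0,0,-0.089],[-0.07,-0.37,0.01,0,0,-0.1115],[-0.097,-0.436,0.01,0,0,-0.134],[-0.129,-0.5,0.01,0,0,-0.156],[-0.165,-0.5626,0.01,0,0,-0.178]]]'
python3 - <<'E'
from m import *
P=np.array([652,-9]);
L=[]
for i in range(8,21):
    f=1.80+i*0.07;x,y=P+205*np.array([np.cos(f),np.sin(f)]);L.append((x,y,197,f))
rows(L)
E
```

```text
clock: 31.07
eef_pos: [506.3, 135.8, 197.3]
tcp_rot: [3.138, 0.002, 2.363]
contact_force: [2.4, 1.6, 0.1]
opening: 0.4
grasp_force: 1.5
[-0.002,-0.0004,0.0017,0.001,0.0007,0.0009]
[-0.0043,-0.0721,0.0015,0.001,0.0008,-0.0214]
[-0.0117,-0.1435,0.0012,0.001,0.0008,-0.0437]
[-0.024,-0.2142,0.001,0.0009,0.0009,-0.066]
[-0.0412,-0.2838,0.0009,0.0009,0.0009,-0.0882]
[-0.0632,-0.3521,0.0007,0.0009,0.0009,-0.1105]
[-0.09,-0.4186,0.0005,0.0009,0.001,-0.1328]
[-0.1213,-0.4832,0.0004,0.0008,0.001,-0.1551]
[-0.1571,-0.5453,0.0003,0.0008,0.001,-0.1774]
[-0.1971,-0.6049,0.0002,0.0008,0.001,-0.1996]
[-0.2412,-0.6614,0.0001,0.0007,0.0011,-0.2219]
[-0.2892,-0.7148,0.0,0.0007,0.0011,-0.2442]
[-0.3408,-0.7646,0.0,0.0007,0.0011,-0.2665]
```

```bash
python3 -m inch '[[[-0.0043,-0.072,0,0,0,-0.0214],[-0.0117,-0.1435,0,0,0,-0.0437],[-0.024,-0.214,0,0,0,-0.066],[-0.041,-0.284,0,0,0,-0.088],[-0.063,-0.352,0,0,0,-0.1105],[-0.09,-0.4186,0,0,0,-0.133],[-0.121,-0.483,0,0,0,-0.155],[-0.157,-0.545,0,0,0,-0.177]]]'
python3 - <<'E'
from m import *
P=np.array([652,-9]);
L=[]
for f in (2.96,3.0,3.04,3.07,3.09,3.11,3.13,3.15):
    x,y=P+205*np.array([np.cos(f),np.sin(f)]);L.append((x,y,197,f))
rows(L)
E
```

```text
clock: 31.73
eef_pos: [451.6, 35.8, 197.3]
tcp_rot: [3.141, 0.003, 2.919]
contact_force: [1.0, 3.2, 1.0]
opening: 0.404
grasp_force: 1.5
[-0.0026,-0.0391,0.0014,0.0002,0.001,-0.0131]
[-0.0052,-0.0801,0.0014,0.0002,0.001,-0.0259]
[-0.0093,-0.1208,0.0014,0.0002,0.001,-0.0386]
[-0.0135,-0.1513,0.0014,0.0002,0.001,-0.0482]
[-0.0168,-0.1715,0.0013,0.0001,0.001,-0.0545]
[-0.0205,-0.1917,0.0013,0.0001,0.001,-0.0609]
[-0.0246,-0.2118,0.0013,0.0001,0.001,-0.0673]
[-0.0291,-0.2318,0.0013,0.0001,0.001,-0.0736]
```

```bash
python3 -m inch '[[[-0.0026,-0.02,0,0,0,-0.007],[-0.0026,-0.039,0,0,0,-0.013],[-0.004,-0.06,0,0,0,-0.02],[-0.005,-0.08,0,0,0,-0.026],[-0.007,-0.1,0,0,0,-0.033],[-0.009,-0.121,0,0,0,-0.0386],[-0.0135,-0.151,0,0,0,-0.048]]]'; python3 -m inch '[[[-0.001,-0.01,0,0,0,-0.003],[-0.003,-0.02,0,0,0,-0.006]]]';  python3 -m inch '[[[-0.001,-0.008,0,0,0,-0.003],[-0.003,-0.016,0,0,0,-0.006]]]'
```

```text
clock: 32.32
eef_pos: [447.4, 6.0, 197.1]
tcp_rot: [-3.141, 0.002, 3.067]
contact_force: [0.1, 1.9, 0.4]
opening: 0.398
grasp_force: 1.2
clock: 32.48
eef_pos: [447.6, 1.7, 196.7]
tcp_rot: [-3.141, 0.002, 3.085]
contact_force: [0.1, 2.5, 1.9]
opening: 0.399
grasp_force: 1.0
clock: 32.65
eef_pos: [447.8, -0.4, 196.3]
tcp_rot: [3.14, 0.001, 3.103]
contact_force: [-1.2, 17.4, 5.3]
opening: 0.402
grasp_force: 8.7
```

```bash
python3 -m inch '[[[0,0.02,0,0,0,0],[0,0.028,0,0,0,0],[0,0.028,0,0,0,0],[0,0.028,-0.15,0,0,0],[0,0.028,-0.3,0,0,0],[0,0.028,-0.5,0,0,0],[0,0.028,-0.5,0,0,0],[0,0.028,-0.5,0,0,0]]]'
python3 - <<'E'
from m import *
sd=cv2.cvtColor(r.grab_frame('side'),cv2.COLOR_RGB2BGR);cv2.imwrite('pics/s8.png',sd)
im=cv2.cvtColor(r.grab_frame('wrist'),cv2.COLOR_RGB2BGR);cv2.imwrite('pics/w8.png',im)
print(r.sense()['qpos'])
rows([(420,200,300,3.0)])
E
```

```text
clock: 33.32
eef_pos: [449.0, 4.0, 297.8]
tcp_rot: [-3.14, 0.005, 3.104]
contact_force: [0.0, -1.1, -1.0]
opening: 0.397
grasp_force: 0.0
[ 6.75439856e-03  5.56041972e-03  1.91512524e+00 -1.60936192e-03
  1.22160972e+00 -1.52559285e+00]
[0.173,0.9741,-0.0264,-0.0005,-0.0002,0.033]
```

```bash
python3 -m inch '[[[0.05,0.2,0,0,0,0],[0.1,0.4,0,0,0,0],[0.13,0.6,0,0,0,0],[0.15,0.8,0,0,0,0.03],[0.17,0.97,0,0,0,0.03],[0.17,0.97,0,0,0,0.03],[0.17,0.97,0,0,0,0.03],[0.17,0.97,0,0,0,0.03]]]' 0 >/dev/null; python3 -c "
from h import *
rows([(420,262,230,3.0)])"
```

```text
[0.042,0.3147,0.3196,-0.001,-0.0006,0.0034]
```

```bash
python3 -m inch '[[[0.04,0.2,0.1,0,0,0],[0.04,0.31,0.2,0,0,0.003],[0.04,0.315,0.32,-0.001,0,0.003],[0.04,0.315,0.32,-0.001,0,0.003],[0.04,0.315,0.32,-0.001,0,0.003],[0.04,0.315,0.32,-0.001,0,0.003],[0.04,0.315,0.32,-0.001,0,0.003]]]' 0 >/dev/null
python3 - <<'E'
from m import *
s=r.sense();im=cv2.cvtColor(r.grab_frame('wrist'),cv2.COLOR_RGB2BGR);print(s['eef_pos'],s['tcp_rot'])
cv2.imwrite('pics/w9.png',im)
print('brass78',circ(im,(18,110,110),(35,255,255),78,(200,100,440,260),200,s))
print('red74',circ(im,(0,150,90),(8,255,255),74,(250,100,540,345),60,s),circ(im,(170,150,90),(180,255,255),74,(250,100,540,345),60,s))
a=im[120:250,245:405]; b=im[180:345,360:540]
cv2.imwrite('pics/c9.png',np.hstack([cv2.resize(a,(400,325),interpolation=3),cv2.resize(b,(355,325),interpolation=3)]))
E
```

```text
[422.22712566 261.99218877 232.79804673] [3.13870861e+00 1.66300384e-03 2.99862985e+00]
brass78 [([321.0, 181.0], [422.0, 267.0], [43.2, 44.9], 176), ([321.0, 166.0], [415.6, 267.4], [57.2, 57.6], 137)]
red74 [] []
```

View pics/c9.png

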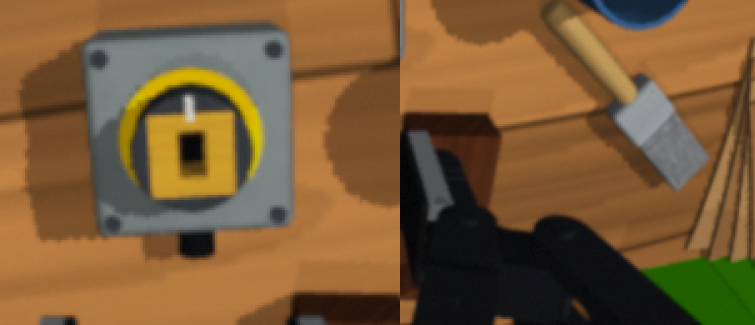

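The crop shows the brass cap with the slot centred at about picture (322,181), long axis nearly along image vertical; the stand is hidden behind the finger. I will measure the slot numerically.

```bash
cat > slot.py <<'E'
from m import *
def slot(im,s,roi):
    hsv=cv2.cvtColor(im,cv2.COLOR_BGR2HSV);m=cv2.inRange(hsv,(15,100,100),(28,255,255));k=np.zeros_like(m);k[roi[1]:roi[3],roi[0]:roi[2]]=1;m*=k
    cs,h=cv2.findContours(m,cv2.RETR_CCOMP,cv2.CHAIN_APPROX_NONE)
    for i,c in enumerate(cs):
        if cv2.contourArea(c)>60:
            P=onz('wrist',c.reshape(-1,2)*1.0,78,s)[:,:2].astype(np.float32);e=cv2.minAreaRect(P)
            print('hole' if h[0][i][3]>=0 else 'outer',cv2.boundingRect(c),np.round(e[0],1),np.round(e[1],1),round(e[2],1))
if __name__=='__main__':
    s=r.sense();im=cv2.cvtColor(r.grab_frame('wrist'),cv2.COLOR_RGB2BGR);slot(im,s,(290,150,350,215))
    h=cv2.cvtColor(im,cv2.COLOR_BGR2HSV);print(h[168:200:4,322].tolist(),h[165,318:328:3].tolist())
E
python3 slot.py
```

```text
outer (303, 164, 37, 36) [422.2 266.8] [35.4 35.7] 85.5
hole (316, 172, 12, 18) [421.  267.5] [10.9 17.5] 81.7
outer (292, 150, 58, 44) [411.2 267.7] [56.9 43.3] 84.4
[[20, 135, 204], [20, 203, 132], [120, 26, 10], [105, 57, 9], [21, 187, 45], [19, 201, 90], [21, 198, 194], [21, 203, 197]] [[20, 81, 157], [22, 33, 199], [20, 177, 161], [20, 191, 172]]
```

```bash
python3 -c "
from h import *
rows([(422,267,150,3.05)])"; python3 -m inch '[[[0.005,0.024,0.1,-0.001,0,-0.016],[0.005,0.024,0.2,-0.001,0,-0.016],[0.005,0.024,0.3,-0.001,0,-0.016],[0.005,0.024,0.41,-0.001,0,-0.016],[0.005,0.024,0.41,-0.001,0,-0.016],[0.005,0.024,0.41,-0.001,0,-0.016],[0.005,0.024,0.41,-0.001,0,-0.016]]]' 0.5; sed -i 's/(290,150,350,215)/(270,170,380,270)/' slot.py; python3 slot.py
```

```text
[0.0046,0.0217,0.4137,0.001,0.0006,-0.0162]
clock: 35.35
eef_pos: [421.9, 268.0, 150.8]
tcp_rot: [3.136, 0.002, 3.05]
contact_force: [-0.1, -0.3, 0.5]
opening: 0.749
grasp_force: 0.0
outer (291, 189, 48, 45) [422.1 267. ] [35.1 35.2] 85.3
hole (308, 199, 15, 23) [420.9 267.3] [10.5 17.4] 84.6
outer (270, 184, 110, 86) [439.4 270.9] [88.7 70.8] 88.9
outer (369, 170, 11, 12) [398.3 312.5] [7.4 8.3] 87.7
outer (277, 170, 76, 48) [407.8 268.5] [55.6 35.8] 82.8
[[25, 255, 212], [24, 247, 151], [96, 40, 32], [107, 39, 46], [109, 35, 58], [24, 22, 57], [21, 200, 205], [21, 202, 198]] [[25, 255, 203], [25, 255, 199], [24, 202, 179], [25, 99, 139]]
```

```bash
python3 -c "
from h import *
rows([(565,330,230,3.0)])"
```

```text
[-0.6844,0.3755,-0.391,0.0021,0.0006,0.016]
```

```bash
python3 -m inch '[[[0,0,-0.15,0,0,0],[-0.1,0.05,-0.3,0,0,0],[-0.3,0.15,-0.39,0,0,0.01],[-0.5,0.27,-0.39,0,0,0.016],[-0.68,0.37,-0.39,0.001,0,0.016],[-0.685,0.375,-0.39,0.001,0,0.016],[-0.685,0.375,-0.39,0.001,0,0.016],[-0.685,0.375,-0.39,0.001,0,0.016]]]' 1 >/dev/null
cat > red.py <<'E'
from m import *
s=r.sense();im=cv2.cvtColor(r.grab_frame('wrist'),cv2.COLOR_RGB2BGR);cv2.imwrite('pics/red.png',im);print(s['eef_pos'],s['tcp_rot'][2])
hsv=cv2.cvtColor(im,cv2.COLOR_BGR2HSV)
m=cv2.inRange(hsv,(0,150,60),(8,255,255))|cv2.inRange(hsv,(172,150,60),(180,255,255));m[345:]=0
for c in cv2.findContours(m,cv2.RETR_EXTERNAL,cv2.CHAIN_APPROX_NONE)[0]:
    if cv2.contourArea(c)>60:
        b=cv2.boundingRect(c);print(b)
        # brightest part = top face
        V=hsv[...,2];mm=np.zeros_like(m);cv2.drawContours(mm,[c],-1,255,-1)
        v=V[mm>0];print(np.percentile(v,[5,25,50,75,95]))
        P=onz('wrist',c.reshape(-1,2)*1.0,74,s)[:,:2].astype(np.float32);e=cv2.minAreaRect(P);print('all@74',np.round(e[0],1),np.round(e[1],1),round(e[2],1))
        for row in V[b[1]-1:b[1]+b[3]+1:2,b[0]-1:b[0]+b[2]+1:2]:print(row.tolist())
E
python3 red.py
```

```text
[564.55360994 329.58707331 228.63046125] 2.9998072550180472
(313, 161, 13, 37)
[ 74.  100.  149.5 171.  177. ]
all@74 [561.4 332.6] [12. 37.] 81.6
[72, 72, 65, 62, 66, 68, 68, 63]
[71, 71, 68, 73, 78, 75, 70, 67]
[61, 67, 74, 87, 96, 93, 74, 67]
[65, 76, 79, 92, 98, 102, 102, 83]
[66, 79, 97, 126, 122, 117, 107, 81]
[65, 87, 137, 169, 169, 164, 119, 81]
[67, 91, 141, 170, 177, 169, 122, 80]
[67, 90, 143, 170, 178, 169, 117, 77]
[71, 91, 145, 172, 178, 170, 119, 74]
[72, 91, 145, 173, 178, 171, 118, 75]
[70, 92, 148, 172, 178, 169, 121, 74]
[72, 94, 150, 173, 176, 167, 122, 71]
[65, 94, 152, 173, 176, 165, 113, 69]
[52, 93, 154, 174, 177, 163, 93, 68]
[50, 95, 155, 173, 176, 159, 88, 67]
[53, 100, 156, 173, 177, 157, 88, 67]
[70, 104, 158, 174, 176, 154, 85, 68]
[76, 104, 155, 173, 175, 145, 81, 67]
[76, 79, 106, 118, 122, 101, 71, 69]
[76, 70, 69, 71, 76, 75, 71, 69]
```

```bash
cat > redtop.py <<'E'
from m import *
s=r.sense();im=cv2.cvtColor(r.grab_frame('wrist'),cv2.COLOR_RGB2BGR);hsv=cv2.cvtColor(im,cv2.COLOR_BGR2HSV)
m=(cv2.inRange(hsv,(0,150,128),(8,255,255))|cv2.inRange(hsv,(172,150,128),(180,255,255)));m[345:]=0
c=max(cv2.findContours(m,cv2.RETR_EXTERNAL,cv2.CHAIN_APPROX_NONE)[0],key=cv2.contourArea)
ys,xs=np.nonzero(m);P=onz('wrist',np.c_[xs,ys]*1.0,74,s)[:,:2];q=P-P.mean(0);w,v=np.linalg.eigh(q.T@q)
print('mean',P.mean(0).round(1),'ext',np.ptp(q@v[:,1]).round(1),np.ptp(q@v[:,0]).round(1),'ang',np.arctan(v[1,1]/v[0,1]))
E
python3 redtop.py
```

```text
mean [564.2 332.4] ext 27.9 8.3 ang -0.18162827586802677
```

```bash
python3 -m inch '[[[0,0,0,0,0,0],[0,0,0,0,0,0],[0,0,0,0,0,0]]]' 0 60 >/dev/null; python3 -c "
from h import *
rows([(564.2,332.4,100,2.965),(564.2,332.4,43,2.965)])"
```

```text
[0.0001,0.0141,0.6414,0.0007,0.0001,0.0112]
[0.0001,0.0135,0.9264,0.0007,0.0001,0.0112]
```

```bash
python3 -m inch '[[[0,0.014,0.15,0,0,0.011],[0,0.014,0.3,0,0,0.011],[0,0.014,0.45,0,0,0.011],[0,0.014,0.6,0.001,0,0.011],[0,0.0137,0.75,0.001,0,0.011],[0,0.0137,0.85,0.001,0,0.011],[0,0.0135,0.926,0.001,0,0.011],[0,0.0135,0.926,0.001,0,0.011]]]'; python3 -m inch '[[[0,0,0,0,0,0],[0,0,0,0,0,0],[0,0,0,0,0,0],[0,0,0,0,0,0],[0,0,0,0,0,0],[0,0,0,0,0,0]]]' -1 60
```

```text
clock: 37.08
eef_pos: [562.4, 331.3, 39.3]
tcp_rot: [-3.137, -0.004, 2.966]
contact_force: [-1.6, -0.5, -0.4]
opening: 0.5
grasp_force: 0.0
clock: 37.58
eef_pos: [565.5, 332.7, 44.3]
tcp_rot: [-3.141, 0.002, 2.965]
contact_force: [-0.9, -3.2, 6.1]
opening: 0.101
grasp_force: 60.0
```

```bash
python3 -m inch '[[[0,0,-0.05,0,0,0],[0,0,-0.15,0,0,0],[0,0,-0.3,0,0,0],[0,0,-0.45,0,0,0],[0,0,-0.55,0,0,0],[0,0,-0.55,0,0,0],[0,0,-0.55,0,0,0],[0,0,-0.55,0,0,0]]]'; python3 -m inch '[[[0,0,0,0,0,0],[0,0,0,0,0,0],[0,0,0,0,0,0]]]'>/dev/null
python3 - <<'E'
from m import *
s=r.sense();im=cv2.cvtColor(r.grab_frame('wrist'),cv2.COLOR_RGB2BGR);cv2.imwrite('pics/hk.png',im);hsv=cv2.cvtColor(im,cv2.COLOR_BGR2HSV);p=np.array(s['eef_pos']);print(p,s['tcp_rot'])
m=(cv2.inRange(hsv,(0,150,60),(8,255,255))|cv2.inRange(hsv,(172,150,60),(180,255,255)));m[:, :230]=0;m[:,410:]=0
c=max(cv2.findContours(m,cv2.RETR_EXTERNAL,cv2.CHAIN_APPROX_NONE)[0],key=cv2.contourArea);b=cv2.boundingRect(c);print(b)
print(hsv[b[1]:b[1]+b[3],b[0]+b[2]//2,2].tolist())
Ri=R.from_euler('xyz',s['tcp_rot']).inv()
for y in (b[1],b[1]+b[3]):
  for h in (29.7,-4):print(y,h,Ri.apply(onz('wrist',[[b[0]+b[2]/2,y]],p[2]+h,s)-p)[:,:2].round(1).tolist())
rows([(421.7,267.1,160,3.058)])
E
```

```text
clock: 38.25
eef_pos: [564.3, 332.6, 152.4]
tcp_rot: [-3.14, -0.0, 2.965]
contact_force: [0.4, -0.5, -0.8]
opening: 0.108
grasp_force: 59.1
[564.21719172 332.39238728 151.43886277] [-3.13915288e+00 -1.35990157e-03  2.96543269e+00]
(306, 233, 23, 83)
[83, 92, 95, 94, 95, 97, 97, 97, 99, 97, 98, 98, 99, 100, 99, 100, 101, 101, 100, 102, 100, 102, 101, 102, 102, 102, 104, 110, 123, 137, 154, 166, 171, 172, 171, 167, 165, 167, 173, 178, 179, 177, 176, 176, 176, 171, 148, 128, 121, 121, 120, 121, 120, 121, 120, 121, 120, 120, 119, 121, 119, 120, 120, 120, 121, 120, 119, 120, 119, 119, 119, 118, 119, 118, 118, 118, 119, 117, 117, 114, 113, 105, 115]
233 29.7 [[28.9, 0.6]]
233 -4 [[13.6, 0.6]]
316 29.7 [[-14.0, 0.6]]
316 -4 [[-42.0, 0.6]]
[0.645,-0.4471,-0.0401,-0.0007,-0.0004,-0.0295]
```

Run:
```python
from m import *
s=r.sense();p=np.array(s['eef_pos']);Ri=R.from_euler('xyz',s['tcp_rot']).inv()
for y in (260,261.5,263,315,316):print(y,Ri.apply(onz('wrist',[[317.5,y]],p[2]+29.7,s)-p)[:,:2].round(1).tolist())
```

```text
260 [[16.5, 0.6]]
261.5 [[15.7, 0.6]]
263 [[15.0, 0.6]]
315 [[-13.4, 0.6]]
316 [[-14.0, 0.6]]
```

```bash
python3 -m inch '[[[0.1,-0.07,-0.02,0,0,0],[0.25,-0.17,-0.04,0,0,-0.01],[0.4,-0.28,-0.04,0,0,-0.02],[0.55,-0.38,-0.04,0,0,-0.03],[0.64,-0.447,-0.04,0,0,-0.03],[0.64,-0.447,-0.04,0,0,-0.03],[0.64,-0.447,-0.04,0,0,-0.03],[0.64,-0.447,-0.04,0,0,-0.03]]]' >/dev/null; python3 -m inch '[[[0,0,0,0,0,0],[0,0,0,0,0,0],[0,0,0,0,0,0],[0,0,0,0,0,0]]]'|grep -E "eef|rot"; python3 -c "
from h import *
rows([(422.7,266.7,125,3.058),(422.7,266.7,112,3.058)])"
```

```text
eef_pos: [423.5, 267.3, 160.5]
tcp_rot: [-3.14, -0.0, 3.06]
[0.0035,-0.003,0.1776,-0.0004,-0.0,0.0005]
[0.0035,-0.0029,0.2426,-0.0004,-0.0,0.0005]
```

```bash
python3 -m inch '[[[0.0035,-0.003,0.08,0,0,0],[0.0035,-0.003,0.15,0,0,0],[0.0035,-0.003,0.2,0,0,0],[0.0035,-0.003,0.235,0,0,0],[0.0035,-0.003,0.235,0,0,0],[0.0035,-0.003,0.235,0,0,0],[0.0035,-0.003,0.235,0,0,0],[0.0035,-0.003,0.235,0,0,0]]]' >/dev/null; python3 -m inch '[[[0,0,0,0,0,0],[0,0,0,0,0,0]]]'; python3 -c "
from h import *
rows([(422.7,266.7,100,3.058),(422.7,266.7,86.5,3.058)])"
```

```text
clock: 40.38
eef_pos: [422.6, 266.7, 114.2]
tcp_rot: [-3.141, 0.001, 3.06]
contact_force: [-0.0, 0.2, -1.1]
opening: 0.113
grasp_force: 59.2
[-0.0006,0.0002,0.0709,-0.0002,0.0002,0.0005]
[-0.0005,0.0002,0.1384,-0.0002,0.0002,0.0005]
```

```bash
python3 -m inch '[[[0,0,0.015,0,0,0],[0,0,0.03,0,0,0],[0,0,0.045,0,0,0],[0,0,0.06,0,0,0],[0,0,0.06,0,0,0]]]'
```

```text
clock: 40.8
eef_pos: [421.9, 266.3, 101.0]
tcp_rot: [-3.14, -0.001, 3.06]
contact_force: [-0.1, -0.6, -0.7]
opening: 0.099
grasp_force: 59.2
```

Tip is about 7 mm in, with no resistance. Continue.

```bash
python3 -m inch '[[[0,0,0.015,0,0,0],[0,0,0.03,0,0,0],[0,0,0.045,0,0,0],[0,0,0.06,0,0,0],[0,0,0.068,0,0,0],[0,0,0.074,0,0,0],[0,0,0.074,0,0,0]]]';python3 -m inch '[[[0,0,0,0,0,0],[0,0,0,0,0,0],[0,0,0,0,0,0]]]'
```

```text
clock: 41.38
eef_pos: [422.2, 266.5, 86.7]
tcp_rot: [-3.14, -0.0, 3.06]
contact_force: [-0.3, 0.3, -0.6]
opening: 0.107
grasp_force: 59.2
clock: 41.63
eef_pos: [422.4, 266.6, 87.1]
tcp_rot: [-3.141, 0.0, 3.06]
contact_force: [0.2, -1.2, -1.1]
opening: 0.108
grasp_force: 59.2
```

```bash
python3 -m inch '[[[0,0,0.004,0,0,0],[0,0,0.008,0,0,0],[0,0,0.008,0,0,0],[0,0,0.008,0,0,0]]]';python3 -m inch '[[[0,0,0.004,0,0,0],[0,0,0.006,0,0,0],[0,0,0.006,0,0,0]]]'
```

```text
clock: 41.97
eef_pos: [422.6, 266.6, 86.1]
tcp_rot: [-3.141, 0.001, 3.06]
contact_force: [-3.1, -2.0, 10.4]
opening: 0.11
grasp_force: 61.0
clock: 42.22
eef_pos: [422.7, 266.7, 85.9]
tcp_rot: [-3.141, 0.001, 3.06]
contact_force: [-5.7, -4.0, 24.3]
opening: 0.109
grasp_force: 63.1
```

```bash
python3 -m inch '[[[0,0,-0.008,0,0,0.03],[0,-0.001,-0.008,0,0,0.06],[0.0003,-0.0015,-0.008,0,0,0.09],[0.0005,-0.002,-0.008,0,0,0.12],[0.0008,-0.0023,-0.008,0,0,0.15],[0.001,-0.0027,-0.008,0,0,0.18],[0.0015,-0.003,-0.008,0,0,0.21],[0.002,-0.0035,-0.008,0,0,0.24]]]';python3 -c "
from h import *
s=r.sense();print(s['wrist_torque'],s['qpos'][5])"
```

```text
clock: 42.88
eef_pos: [422.7, 266.3, 86.3]
tcp_rot: [3.141, 0.001, 2.301]
contact_force: [1.0, -0.5, 4.3]
opening: 0.109
grasp_force: 59.9
[-0.0137859  -0.20110671  0.08201798] -0.16935334343966824
```

```bash
python3 -m inch '[[[0,0,0,0,0,0.03],[0,0,0,0,0,0.06],[0.001,-0.0015,0,0,0,0.09],[0.001,-0.002,0,0,0,0.12],[0.001,-0.002,0,0,0,0.15],[0.0015,-0.002,0,0,0,0.17],[0.0015,-0.002,0,0,0,0.17]]]';python3 -c "
from h import *
s=r.sense();print(s['wrist_torque'],s['qpos'][5])";python3 -m inch '[[[0,0,0,0,0,0.01],[0,0,0,0,0,0.02],[0,0,0,0,0,0.02]]]';python3 -c "
from h import *
s=r.sense();print(s['wrist_torque'],s['qpos'][5])"
```

```text
clock: 43.47
eef_pos: [422.3, 266.1, 86.2]
tcp_rot: [3.14, 0.001, 1.769]
contact_force: [1.8, -0.8, 3.0]
opening: 0.105
grasp_force: 59.7
[-0.16461067 -0.46315893 -0.03091143] 0.36338538346824917
clock: 43.72
eef_pos: [422.2, 266.1, 86.2]
tcp_rot: [3.14, 0.001, 1.71]
contact_force: [2.0, -1.3, 5.0]
opening: 0.104
grasp_force: 60.0
[-0.26564886 -0.51164731  0.02984222] 0.42253663870760605
```

```bash
python3 -m inch '[[[0,0,0,0,0,0.01],[0,0,0,0,0,0.02],[0,0,0,0,0,0.02]]]' | grep rot;python3 -c "
from h import *
s=r.sense();print(s['wrist_torque'],s['joint_efforts'][5])";python3 -m inch '[[[0,0,0,0,0,0.01],[0,0,0,0,0,0.02],[0,0,0,0,0,0.02]]]';python3 -c "
from h import *
s=r.sense();print(s['wrist_torque'],s['joint_efforts'][5])"
```

```text
tcp_rot: [3.14, 0.001, 1.648]
[-0.23150964 -0.59135202  0.11578177] 0.698291826993227
clock: 44.22
eef_pos: [422.1, 266.2, 86.2]
tcp_rot: [3.14, 0.001, 1.585]
contact_force: [3.1, 0.1, 6.1]
opening: 0.11
grasp_force: 60.2
[-0.03700227 -0.48470814  0.43987939] 0.9906190261244774
```

```bash
python3 -m inch '[[[0,0,0,0,0,0],[0,0,0,0,0,0],[0,0,0,0,0,0],[0,0,0,0,0,0]]]' 0 20; python3 -m inch '[[[0,0,-0.1,0,0,0],[0,0,-0.25,0,0,0],[0,0,-0.4,0,0,0],[0,0,-0.55,0,0,0],[0,0,-0.6,0,0,0],[0,0,-0.6,0,0,0],[0,0,-0.6,0,0,0],[0,0,-0.6,0,0,0]]]' 0.6; sed 's/,74,s/,116,s/' redtop.py > rt2.py; python3 rt2.py
python3 - <<'E'
from m import *
s=r.sense();im=cv2.cvtColor(r.grab_frame('wrist'),cv2.COLOR_RGB2BGR)
h=cv2.cvtColor(im,cv2.COLOR_BGR2HSV);m=cv2.inRange(h,(15,100,100),(28,255,255));k=np.zeros_like(m);k[120:290,240:400]=1
for c in cv2.findContours(m*k,cv2.RETR_EXTERNAL,cv2.CHAIN_APPROX_NONE)[0]:
  if cv2.contourArea(c)>300:
    P=onz('wrist',c.reshape(-1,2)*1.0,78,s)[:,:2].astype(np.float32);e=cv2.minAreaRect(P);print(np.round(e[0],1),np.round(e[1],1),round(e[2],1))
sd=cv2.cvtColor(r.grab_frame('side'),cv2.COLOR_RGB2BGR);hs=cv2.cvtColor(sd,cv2.COLOR_BGR2HSV)
q=cv2.inRange(hs,(75,90,40),(95,255,255));print('arm tip handle dark', [ (int(v[1].mean()),int(v[0].mean()),len(v[0])) for v in [np.nonzero(cv2.inRange(hs[150:215,290:330],(0,0,0),(180,255,50)))]])
E
```

```text
clock: 44.55
eef_pos: [420.9, 265.6, 85.4]
tcp_rot: [-3.141, 0.002, 1.584]
contact_force: [0.3, -0.5, -0.6]
opening: 0.5
grasp_force: 0.0
clock: 45.22
eef_pos: [420.5, 265.4, 204.2]
tcp_rot: [-3.139, 0.002, 1.583]
contact_force: [-0.8, -0.1, -0.2]
opening: 0.798
grasp_force: 0.0
mean [421.3 268.4] ext 28.1 8.3 ang -1.438765264801369
[434.3 189.7] [22.3 62.9] 4.7
[374. 209.] [103.3  40.4] 88.3
[413.  264.3] [16.1 35.3] 15.5
[431.  269.4] [16.7 35.1] 17.1
[421.  280.5] [56.8 43.7] 5.4
[480.3 244.4] [175.9  49. ] 84.4
arm tip handle dark [(22, 34, 121)]
```

```bash
python3 -c "
from rig import r
print(r.sign_off())"
```

```text
the job is handed in; nothing more can be done
None
```

The job is handed in after 45 s of the 210 s; the sign-off returned no verdict. The disc, both green cakes (only two were present) and the smallest follower are stacked in the nest. The arm is back against its stop, and the red key is fully home, turned about 1.2 rad to its stop and released.

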